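# Gauge an egg to the first slip

## Task

Lay the egg from the rubber ring lengthwise across the bench micrometer, on its anvil and against the two rest rods, and let it go. Then run the spindle down onto the egg by the clutch knob at the top end, stop as soon as the clutch first slips (no more than an eighth of a turn past it, or the shell may crack) and leave the egg held in the gauge for reading. Handle the egg gently and leave the other things on the bench where they are.

Things in the scene. Friction and masses are not known exactly. Their poses are not given: they have to be found in the camera images.
- egg: the egg to be gauged: pale hen's egg, 60 mm long (its x axis), 45 mm across, about 60 g; origin at its centre. It lies on its side on the rubber ring, centre about 40 mm above the bench; its ends stand clear of the ring, so it can be held end to end. Fragile: the shell cracks if the spindle, the anvil or a finger presses with over 40 N; a grip of 5 to 15 N carries it
- ring: black rubber support ring under the egg, outer diameter 48 mm, hole 32 mm, 22 mm high; origin at the centre of its underside on the bench
- gauge: fixed bench micrometer: cast bow on a base 120 (x) by 170 (y) by 20 mm; origin at the centre of the base's underside, z up. Its axis leans 38 degrees from vertical in its y-z plane, knob end up and out along a = (0, -0.616, 0.788) in this frame. The bow lies on the low side; the other side, along u = (0, 0.788, 0.616), is open: the egg enters there, moving along -u
- egg_seat (a point): where the egg's centre comes when it lies, lengthwise along the gauge's x, on the anvil and against both rest rods: on the axis, 22.5 mm from the face of the round anvil (32 mm wide), gauge frame (0, 21, 103) mm. The two rubber rods (8 mm, 31 mm apart, parallel to a) stand on its bow side (-u); an egg let go a few mm out along u rolls against them. Axes are the gauge's
- spindle: steel spindle, slides along the axis without turning. Origin at the centre of its flat lower face (20 mm wide) that looks at the anvil, z along a. At the start it stands 8 to 14 mm clear of where the top of the seated egg will be. Above it, from the anvil face up along a: bow boss 69 to 99 mm (28 mm wide), barrel to 113 mm, thimble to 163 mm, knob 165 to 207 mm
- thimble: graduated aluminium thimble, 30 mm wide, 50 mm long; origin on the axis at its lower end, z along a. It turns in place and drives the spindle: clockwise, seen from the knob end looking down, moves the spindle towards the anvil, 4 mm per rad (25 mm per turn). Steady drag 0.06 N m; it stays where it is left. From the start to the first slip takes about 2.2 to 3.7 rad
- knob_grip (a point): grip point on the axis of the knurled steel clutch knob, 22 mm wide, from 23 mm below this point to 19 mm above it, z along a. It turns the thimble through a friction clutch that slips at 0.16 N m: running free it takes 0.06; once the spindle bears on the egg the torque rises to 0.16 within 0.3 rad, the thimble stops and the knob slips. Slip = angle from the thimble's x axis to its own
- flask_a: bystander: conical glass flask with a white plug, 84 mm across, 139 mm high; origin at the centre of its underside
- flask_b: bystander: smaller conical flask with a white plug, 72 mm across, 118 mm high; origin at the centre of its underside
- candler: bystander: black hand lamp for candling, standing upright, 52 mm across, 135 mm high; origin at the centre of its underside
- bottle: bystander: brown bottle with a black cap, 60 mm across, 115 mm high; origin at the centre of its underside
- dishes: bystander: stack of three clear Petri dishes, 94 mm across, 43 mm high; origin at the centre of its underside
Mind the look-alikes: they are no part of the job. What is shaped like the gauge but blue is not meant.

How it is judged (in metres and radians):
On the way, in this order (a step that is already met when the one before it is completed fails the run):
1. the egg lies in the gauge on the anvil and against the rods, lengthwise across it, and the fingers have let it go (distance between egg and egg_seat below 0.006 m and angle between the x axis of egg and the x axis of egg_seat, either way round below 0.3 rad and contact force between the fingers and egg below 0.05 N), for 0.3 s.
2. the spindle bears on the egg and the clutch has slipped (distance between egg and egg_seat below 0.006 m and angle between the x axis of egg and the x axis of egg_seat, either way round below 0.3 rad and contact force between spindle and egg above 5 N and angle between the x axis of knob_grip and the x axis of thimble, either way round above 0.05 rad), for 0.1 s.
At the end, for the whole second after the job is handed in: The egg rests in the gauge, its centre within 6 mm of the seat and its length within 17 degrees of the gauge's x axis; the spindle bears on it with more than 5 N; the knob has slipped on the thimble by 3 to 45 degrees in all; the egg is at rest (all of step 2 and angle between the x axis of knob_grip and the x axis of thimble, either way round below 0.79 rad and linear speed of egg below 0.01 m/s); the robot touches nothing.
It fails at once if the knob is turned more than an eighth of a turn past the slip (angle between the x axis of knob_grip and the x axis of thimble, either way round above 0.79 rad).
It fails at once if the shell is cracked: the spindle, the gauge or a finger presses on the egg with more than 40 N (contact force between spindle and egg above 40 N or contact force between any of gauge, the fingers and egg above 80 N).
It fails at once if the egg is dropped (height (world z) of egg below 0.03 m).
It fails at once if a bystander is shifted by more than 30 mm or knocked over (distance of any of flask_a, flask_b, candler, bottle, dishes from where it was at the start of the episode above 0.03 m or angle between any of flask_a, flask_b, candler, bottle, dishes's own z axis and vertical above 0.5 rad).
It also fails if it takes over 72 s, if anything falls off the work surface, if the arm or the gripper's body presses on something with over 40 N, if the wrist force passes 120 N, or if a joint passes its speed limit or range.

## Robot

A 7-joint arm with a two-finger parallel gripper is mounted at the origin on the work surface. World frame = base frame: x ahead of the robot, y to its left, z up, the work surface at z = 0. Lengths are in m, angles in degrees, forces in N, time in s.
With the tool pointing down it reaches from about 0.425 to 0.95 m from the base axis. Payload 16.7 kg.
Tool frame: the origin (TCP) lies between the finger pads; the fingertips stand 22 mm ahead of it and the grasp point (between the pads) lies 3 mm ahead of it; y points along the fingers, x is the direction in which the jaws open and shut, and the axes are right-handed (so a half turn about y gives the same grasp; the last joint's range is limited). The gripper opens to 94 mm and grips with 3 to 60 N. Pads are 16 mm wide; open, the fingers measure 119 mm over their backs; the gripper's body (75 mm by 177 mm) begins 78 mm behind the grasp point.
Start: joints at [64.773, 24.414, 4.234, 92.017, -1.954, 63.644, -3.845], TCP at [0.194, -0.647, 0.227] pointing down, gripper open.
Joint ranges: [-163.25, 163.25], [-28.42, 122.38], [-70.27, 78.77], [12.13, 141.07], [-58.53, 238.53], [9.26, 117.41], [-156.51, 156.51]. Speed limits (degrees/s): [108.29, 108.29, 136.94, 136.94, 172.46, 172.46, 172.46].

## Interface

Orientations are given as [roll, pitch, yaw] about the fixed x, y, z axes, in that order (R = Rz(yaw) Ry(pitch) Rx(roll)).
In Python, from workcell import r gives the robot as it stands. The module is installed in compiled form; this text tells all that it offers.
- The arm moves only by the tool drive_tool, never from a script. Its argument "rows" is a list that holds one entry, the list of rows, each a list of 4 numbers: the shift along the tool's x, y, z in cm, then the turn about the tool's y in degrees. A call has 1 to 10 rows; each row shifts and turns the commanded pose from where the row before left it, along the tool's axes as they then stand; what a row does not reach is not made up. A row lasts 1/10 s, in which the tool goes at most 50 mm and 8.59 degrees, less where a joint would pass 70% of its speed; a pose out of reach is approached as far as the arm can. A call with a gripper value outside its range is refused whole. "jaw" is the finger opening in cm, from 0 to 9.4, set as the call begins (left out, the last holds). The fingers move at their own pace and stop on an object; "squeeze" is the grip in N (left out, the last holds). Time passes only in rows, so rows that do not move let the fingers close. It gives the time, the measured TCP pose, the force and the opening at its end, in the units of the state.
- r.state(): the state, without advancing time (a new reading comes with each control period).
- r.grab_frame(name): name is "scene" or "top"; returns the picture (400x640x3 uint8, red, green, blue); there is no depth.
- r.camera_info(name): a dict with "fx", "fy", "cx", "cy" (pixels), "rvec" (rotation vector, rad) and "tvec" (3), from world to camera coordinates, as OpenCV has them. Camera axes: x right, y down, z forward; pixel columns grow to the right and rows downward; lengths in m; the calibration is good to about 2 mm. A picture is of the moment at which its call begins. camera_info takes no time and is no camera call.
- r.sign_off(): hands the job in, once; it reports no verdict.
The state is a dict: "clock": time; "q": joint angles; "qvel": joint speeds; "joint_torque": joint torques, N m; "tcp_pos": TCP position; "orientation": TCP orientation; "ft_force": force on the tool from outside, world axes, zero at the start; "torque": the same for the moment, N m; "finger_gap": finger opening in m.
Only numpy, scipy, OpenCV 4.12 (cv2) and the standard library are available. Lean on these libraries where they do the work, as an engineer would, in place of code of your own. Each camera call takes 0.05 s, during which the arm holds its last target.

## Working session

There is one attempt and no reset: what is moved stays moved. The work goes in short steps, Python scripts to look and compute and a tool call to move; the robot and the scene stay as the last step left them, time stands still between calls to the robot, and variables do not carry over. Pictures are saved under pics/ and viewed, and the job is handed in when it is done.

Besides the shell and the picture viewer there is one more tool, called after "Call:" by a JSON object that holds its "api" and its "payload", one argument or row to a line. drive_tool: Moves the arm, as the interface text tells. Its arguments: {"type":"object","properties":{"rows":{"type":"array"},"jaw":{"type":"number"},"squeeze":{"type":"number"}},"required":["rows"]}

```bash
mkdir -p pics
cat > h.py <<'E'
import numpy as np,cv2
from workcell import r
def cam(n):
    c=r.camera_info(n);K=np.array([[c['fx'],0,c['cx']],[0,c['fy'],c['cy']],[0,0,1.]])
    R=cv2.Rodrigues(np.array(c['rvec'],float))[0];t=np.array(c['tvec'],float);return K,R,t
def proj(n,P):
    K,R,t=cam(n);p=(R@np.atleast_2d(P).T).T+t;p=p@K.T;return p[:,:2]/p[:,2:]
def ray(n,u,v):
    K,R,t=cam(n);d=R.T@np.linalg.inv(K)@np.array([u,v,1.]);return -R.T@t,d/np.linalg.norm(d)
def onz(n,u,v,z):
    o,d=ray(n,u,v);return o+d*(z-o[2])/d[2]
def tri(u1,u2):
    o1,d1=ray('scene',*u1);o2,d2=ray('top',*u2)
    s=np.linalg.lstsq(np.c_[d1,-d2],o2-o1,rcond=None)[0];a=o1+s[0]*d1;b=o2+s[1]*d2
    return (a+b)/2,np.linalg.norm(a-b)
def snap(n,f):
    im=r.grab_frame(n);cv2.imwrite('pics/'+f,cv2.cvtColor(im,cv2.COLOR_RGB2BGR));return im
E
python3 - <<'E'
from h import *
for n in('scene','top'):
    snap(n,n+'0.png');o,d=ray(n,320,200);print(n,o,d,r.camera_info(n))
print(r.state())
E
```

```text
scene [1.4213728  0.28249013 0.95698442] [-0.7219447  -0.30880835 -0.61921988] {'fx': 435.13153386966115, 'fy': 435.13153386966115, 'cx': 321.4273019851955, 'cy': 203.30215291986005, 'rvec': array([ 1.35335345,  2.06144318, -0.98417043]), 'tvec': array([ 0.29446757, -0.13761868,  1.70595148])}
top [ 0.2676247  -0.08202934  1.52413314] [ 0.16302354  0.00510152 -0.98660899] {'fx': 478.40426422813545, 'fy': 478.40426422813545, 'cx': 328.18563177795374, 'cy': 203.80651729758742, 'rvec': array([ 2.17466952, -2.11834184,  0.18327651]), 'tvec': array([-0.1135096 ,  0.49866833,  1.46279838])}
{'clock': 0.1, 'q': array([64.77239876, 24.44672395,  4.23059323, 92.04700051, -1.95368471,
       63.6451559 , -3.84356617]), 'qvel': array([-0.0009842 , -0.0960824 , -0.05331923, -0.16846378,  0.07675624,
        0.02994825, -0.01629162]), 'joint_torque': array([ 8.80692591e-03, -9.37466240e+01,  3.67726207e+00, -4.55047417e+01,
       -4.85789892e-02,  1.68325310e-02, -3.56415296e-05]), 'tcp_pos': array([ 0.19341644, -0.64631024,  0.22684966]), 'orientation': array([-9.00044310e+01,  6.66117617e-02, -7.33380782e+01]), 'ft_force': array([-0.39040627,  0.21089845, -0.15667123]), 'torque': array([ 0.01625675, -0.0187363 , -0.00847873]), 'finger_gap': 0.09390196133540306}
```

View pics/scene0.png

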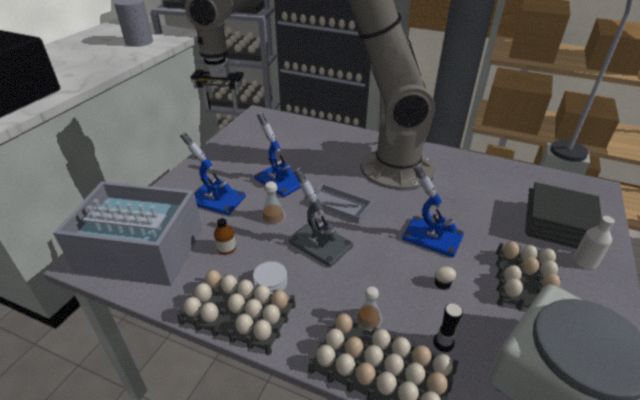

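View pics/top0.png

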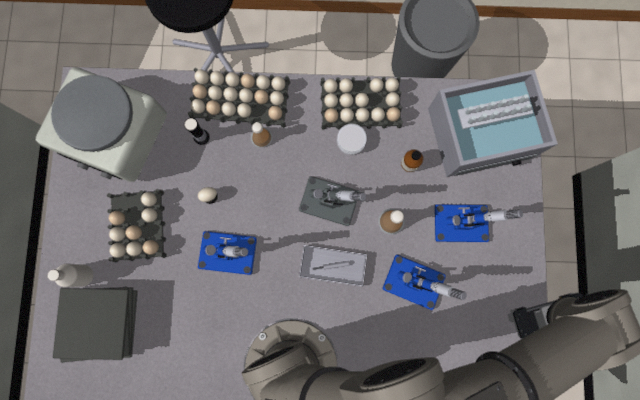

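Run:
```python
from h import *
s=cv2.imread('pics/scene0.png');t=cv2.imread('pics/top0.png')
a=cv2.resize(s[160:270,275:365],None,fx=4,fy=4,interpolation=3)
b=cv2.resize(t[165:235,285:375],None,fx=4.4,fy=4.4,interpolation=3)
c=cv2.resize(s[255:300,420:470],None,fx=4,fy=4,interpolation=3);d=cv2.resize(t[175:215,185:230],None,fx=4.4,fy=4.4,interpolation=3)
W=np.zeros((600,800,3),np.uint8)
for im,x,y in((a,0,0),(b,400,0),(c,370,320),(d,580,320)):W[y:y+im.shape[0],x:x+im.shape[1]]=im[:600-y,:800-x]
cv2.imwrite('pics/crop1.png',W)
```

```text
(no output)
```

View pics/crop1.png

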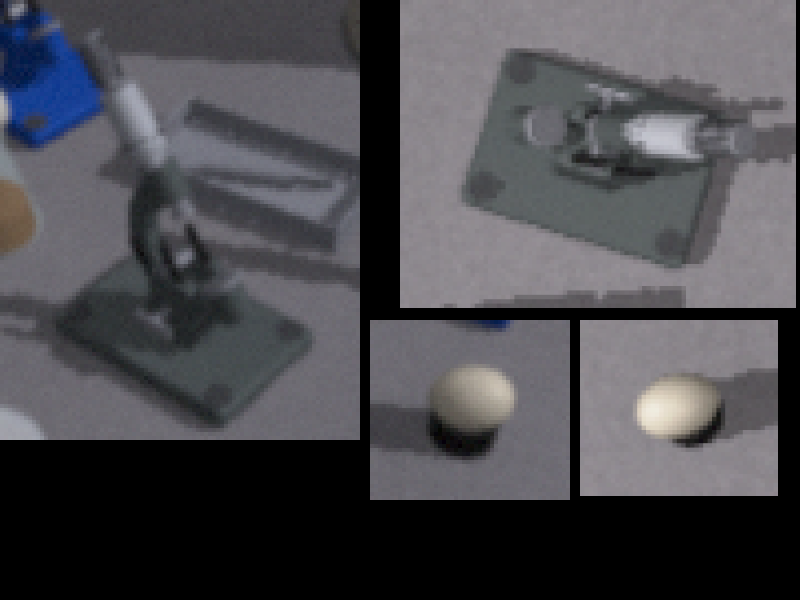

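The egg at scene (446,273) / top (207,195) is the only one standing on a black ring. The grey-green gauge at scene (320,240) / top (331,200) is the real one, because the look-alikes at scene (215,190), (278,175) and (433,235) are blue. Next I measure both.

Run:
```python
from h import *
def blob(n,box,cond):
    im=cv2.imread(f'pics/{n}0.png').astype(int);x0,y0,x1,y1=box
    m=np.zeros(im.shape[:2],np.uint8);m[y0:y1,x0:x1]=cond(im[y0:y1,x0:x1])*255
    cs=cv2.findContours(m,0,cv2.CHAIN_APPROX_NONE)[0];c=max(cs,key=cv2.contourArea);return m,c
egg=lambda i:((i[...,2]-i[...,0])>16)&(i[...,2]>95)
E={}
for n,b in(('scene',(420,255,470,300)),('top',(185,175,230,215))):
    m,c=blob(n,b,egg);M=cv2.moments(m,True);e=cv2.fitEllipse(c);E[n]=(M['m10']/M['m00'],M['m01']/M['m00']);print(n,M['m00'],E[n],e)
    if n=='top':
        a=np.radians(e[2]+90);u,v=e[0];d=15*np.array([np.cos(a),np.sin(a)])
        p,q=onz(n,u+d[0],v+d[1],.04),onz(n,u-d[0],v-d[1],.04);print('axis yaw',np.degrees(np.arctan2(*(p-q)[1::-1])))
        f=np.linalg.norm(p-q)/30;print('size mm',1e3*f*np.array(e[1]))
    print(onz(n,*E[n],.04))
print('egg tri',tri(E['scene'],E['top']))
# gauge base
gr=lambda i:((i[...,1]-i[...,2])>5)&(i[...,1]<125)
for n,b in(('top',(290,165,365,235)),('scene',(280,200,360,270))):
    m,c=blob(n,b,gr);h=cv2.convexHull(c);rc=cv2.minAreaRect(h);bx=cv2.boxPoints(rc)
    print(n,cv2.contourArea(h),rc);
    P=cv2.approxPolyDP(h,3,True)[:,0];print(P.tolist());print(np.round([onz(n,*q,.02) for q in P],4).tolist())
    if n=='top':print(np.round([onz(n,*q,.02) for q in bx],4).tolist())
    cv2.imwrite(f'pics/m_{n}.png',m[b[1]:b[3],b[0]:b[2]].repeat(5,0).repeat(5,1))
```

```text
scene 116.0 (448.2844827586207, 272.4913793103448) ((448.191650390625, 272.5121154785156), (9.305610656738281, 14.62222957611084), 115.09575653076172)
[0.50961356 0.28740652 0.04      ]
top 190.0 (206.25263157894736, 194.19473684210527) ((206.1709747314453, 194.2068328857422), (12.547673225402832, 17.451393127441406), 71.5414810180664)
axis yaw 110.61180621366155
size mm [38.84802363 54.03010745]
[0.5214416  0.28284547 0.04      ]
egg tri (array([0.51943406, 0.28413612, 0.04853003]), np.float64(0.00671620061955627))
top 518.0 ((327.8861389160156, 209.96441650390625), (39.730228424072266, 17.180639266967773), 17.35402488708496)
[[308, 207], [321, 204], [349, 209], [344, 224], [312, 214]]
[[0.4926, -0.0368, 0.02], [0.5034, -0.0778, 0.02], [0.4897, -0.1672, 0.02], [0.4413, -0.1523, 0.02], [0.4705, -0.0501, 0.02]]
[[0.4756, -0.0321, 0.02], [0.5289, -0.0467, 0.02], [0.494, -0.1684, 0.02], [0.4411, -0.1532, 0.02]]
scene 549.0 ((333.9671325683594, 247.61233520507812), (21.408039093017578, 29.939847946166992), 42.87890625)
[[335, 233], [351, 245], [333, 262], [318, 251]]
[[0.4651, -0.074, 0.02], [0.4959, -0.0086, 0.02], [0.5845, -0.0325, 0.02], [0.5604, -0.0913, 0.02]]
```

Run:
```python
from h import *
out=[]
for n,b in(('top',(290,165,375,235)),('scene',(275,210,365,275)),('scene',(425,258,465,295)),('top',(190,180,225,212))):
    im=cv2.imread(f'pics/{n}0.png');x0,y0,x1,y1=b;c=cv2.GaussianBlur(im,(3,3),0)[y0:y1,x0:x1].astype(int)
    k=(c[...,1]-c[...,2]) if x0<400 and x0>230 else (c[...,2]-c[...,0])
    print(n,k.min(),k.max(),np.median(k))
    k8=np.clip(k+60,0,255).astype(np.uint8);th,m=cv2.threshold(k8,0,255,cv2.THRESH_OTSU);print('th',th-60)
    cs=cv2.findContours(m,0,1)[0];ct=max(cs,key=cv2.contourArea)
    mm=np.zeros_like(m);cv2.drawContours(mm,[ct],-1,255,-1)
    M=cv2.moments(mm,True);print(M['m00'],M['m10']/M['m00']+x0,M['m01']/M['m00']+y0, [ (round(v[0][0]+x0),round(v[0][1]+y0)) for v in cv2.approxPolyDP(cv2.convexHull(ct),1.5,True)])
    e=cv2.fitEllipse(cv2.convexHull(ct)) ;print(e[0][0]+x0,e[0][1]+y0,e[1],e[2])
    v=cv2.resize(np.hstack([im[y0:y1,x0:x1],cv2.cvtColor(mm,8)]),None,fx=3,fy=3,interpolation=0);out.append(v)
W=np.zeros((600,800,3),np.uint8);
for im,x,y in zip(out,(0,0,520,520),(0,220,220,350)):
    im=im[:600-y,:800-x];W[y:y+im.shape[0],x:x+im.shape[1]]=im
cv2.imwrite('pics/masks2.png',W)
```

```text
top -7 8 -4.0
th -1.0
1965.0 328.6966921119593 200.79236641221374 [(309, 177), (319, 178), (357, 190), (364, 196), (348, 225), (299, 210)]
330.5018997192383 201.28293991088867 (44.09732437133789, 75.35275268554688) 106.33748626708984
scene -22 8 -1.0
th 0.0
1791.0 320.5075376884422 240.80569514237857 [(307, 210), (323, 210), (353, 243), (352, 247), (331, 266), (313, 258), (289, 242), (288, 238)]
318.9780464172363 236.29310989379883 (49.09923553466797, 71.9252700805664) 120.76083374023438
scene -10 22 -4.0
th 5.0
272.0 445.3639705882353 273.94117647058823 [(455, 271), (455, 277), (447, 282), (438, 280), (435, 274), (443, 266), (451, 267)]
445.3989734649658 274.00104904174805 (16.34125328063965, 20.825061798095703) 88.46456909179688
top -3 30 0.0
th 11.0
209.0 206.311004784689 194.2488038277512 [(215, 191), (214, 197), (208, 201), (202, 201), (198, 198), (198, 192), (203, 188), (212, 188)]
206.2875461578369 194.12121772766113 (13.911534309387207, 18.630496978759766) 72.92887878417969
```

View pics/masks2.png

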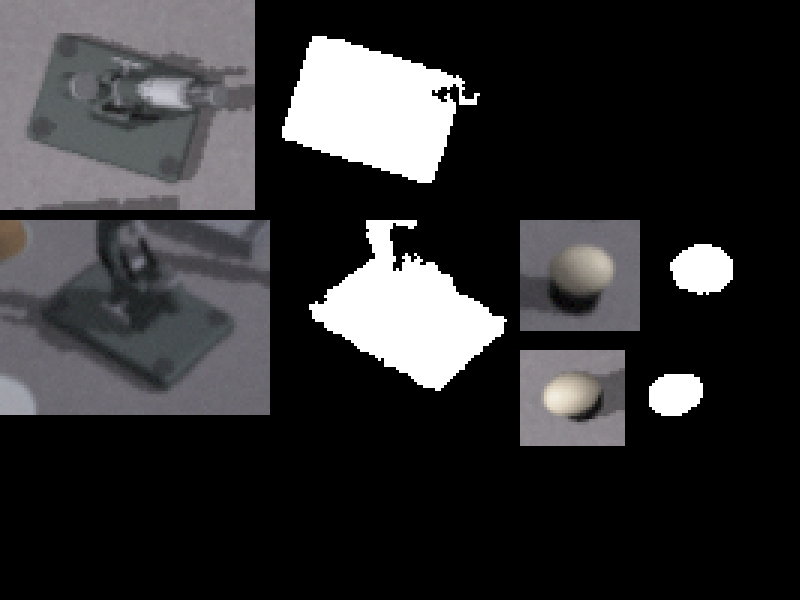

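Run:
```python
from h import *
im=cv2.imread('pics/top0.png');x0,y0,x1,y1=290,165,375,235
c=cv2.GaussianBlur(im,(3,3),0)[y0:y1,x0:x1].astype(int);m=((c[...,1]-c[...,2])>-1).astype(np.uint8)
cs=cv2.findContours(m,0,cv2.CHAIN_APPROX_NONE)[0];ct=max(cs,key=cv2.contourArea)[:,0]+[x0,y0]
def line(sel):
    P=ct[sel].astype(np.float32);return cv2.fitLine(P,cv2.DIST_HUBER,0,.01,.01).ravel()
x,y=ct.T
def seg(A,B):
    A,B=map(np.array,(A,B));d=(B-A)/np.linalg.norm(B-A);w=ct-A;s=w@d;e=abs(w@[-d[1],d[0]]);L=np.linalg.norm(B-A)
    return (s>.12*L)&(s<.88*L)&(e<2.2)
ls={k:line(seg(*v)) for k,v in dict(left=((309,177),(299,210)),bot=((299,210),(348,225)),top=((309,177),(345,186)),right=((348,225),(356,195))).items()}
def X(a,b):
    A=np.array([[a[0],-b[0]],[a[1],-b[1]]]);s=np.linalg.solve(A,[b[2]-a[2],b[3]-a[3]]);return np.array([a[2]+a[0]*s[0],a[3]+a[1]*s[0]])
C={k:X(ls[i],ls[j]) for k,i,j in(('TL','left','top'),('BL','left','bot'),('BR','bot','right'),('TR','top','right'))}
for z in(0.,.02):
    P={k:onz('top',*v,z) for k,v in C.items()};print(z,{k:np.round(v[:2],4).tolist() for k,v in P.items()})
    for a,b in(('TL','BL'),('BL','BR'),('TL','TR'),('TR','BR')):
        d=P[b]-P[a];print(a,b,np.linalg.norm(d).round(4),np.degrees(np.arctan2(d[1],d[0])).round(2))
print({k:v.round(1).tolist() for k,v in C.items()})
# egg
for zz in(.036,.04,.044): print(zz,onz('top',206.3,194.2,zz),onz('scene',445.4,274,zz))
print(tri((445.4,274),(206.3,194.2)))
a=np.radians(72.9+90);d=15*np.array([np.cos(a),np.sin(a)]);p,q=[onz('top',206.3+s*d[0],194.2+s*d[1],.04) for s in(1,-1)]
print('egg yaw',np.degrees(np.arctan2(*(p-q)[1::-1])))
```

```text
0.0 {'TL': [0.5981, -0.0366], 'BL': [0.4836, -0.0054], 'BR': [0.4383, -0.1683], 'TR': [0.5541, -0.1998]}
TL BL 0.1186 164.73
BL BR 0.1691 -105.54
TL TR 0.1691 -105.09
TR BR 0.12 164.74
0.02 {'TL': [0.5937, -0.0372], 'BL': [0.4808, -0.0064], 'BR': [0.4361, -0.1671], 'TR': [0.5503, -0.1983]}
TL BL 0.1171 164.73
BL BR 0.1669 -105.54
TL TR 0.1668 -105.09
TR BR 0.1184 164.74
{'TL': [309.1000061035156, 175.89999389648438], 'BL': [298.29998779296875, 210.39999389648438], 'BR': [348.70001220703125, 225.8000030517578], 'TR': [359.0, 190.5]}
0.036 [0.52211303 0.28367944 0.036     ] [0.51464565 0.28100113 0.036     ]
0.04 [0.52142898 0.28269644 0.04      ] [0.51858373 0.28100759 0.04      ]
0.044 [0.52074494 0.28171344 0.044     ] [0.52252181 0.28101406 0.044     ]
(array([0.52105238, 0.28150732, 0.04271884]), np.float64(0.0010344240540749276))
egg yaw 109.20122913282374
```

```bash
cat >> h.py <<'E'
GC=np.array([.5152,-.1023,0]);GY=np.radians(-15.25)
GR=np.array([[np.cos(GY),-np.sin(GY),0],[np.sin(GY),np.cos(GY),0],[0,0,1]])
A=np.array([0,-.616,.788]);U=np.array([0,.788,.616]);SEAT=np.array([0,.021,.103]);ANV=SEAT-.0225*A
def g2w(p):return GC+GR@np.asarray(p,float)
E
python3 - <<'E'
from h import *
print('seat',g2w(SEAT),'knob',g2w(ANV+.188*A),'tip',g2w(ANV+.207*A))
ims=[]
for n,b in(('top',(285,165,385,235)),('scene',(270,155,370,275))):
    im=cv2.imread(f'pics/{n}0.png');f=6 if n=='top' else 5
    x0,y0,x1,y1=b;v=cv2.resize(im[y0:y1,x0:x1],None,fx=f if n=='top' else 4.8,fy=f if n=='top' else 4.8,interpolation=2);f=v.shape[1]/(x1-x0)
    def dr(P,col,cl=True):
        p=((proj(n,P)-[x0,y0]+.5)*f).astype(int);cv2.polylines(v,[p],cl,col,1)
    t=np.linspace(0,2*np.pi,40)
    circ=lambda s,rr:[g2w(ANV+s*A+rr*(np.cos(i)*np.array([1,0,0])+np.sin(i)*U)) for i in t]
    dr([g2w([i*.06,j*.085,.02]) for i,j in((1,1),(1,-1),(-1,-1),(-1,1))],(0,255,255))
    dr(circ(0,.016),(0,0,255));dr(circ(.113,.015),(255,0,255));dr(circ(.163,.015),(255,0,255));dr(circ(.165,.011),(0,255,0));dr(circ(.207,.011),(0,255,0))
    ims.append(v)
cv2.imwrite('pics/ov_top.png',ims[0]);cv2.imwrite('pics/ov_scene.png',ims[1])
E
```

```text
seat [ 0.52072366 -0.08203947  0.103     ] knob [ 0.49390815 -0.1803976   0.233414  ] tip [ 0.49082963 -0.19168948  0.248386  ]
```

View pics/ov_top.png

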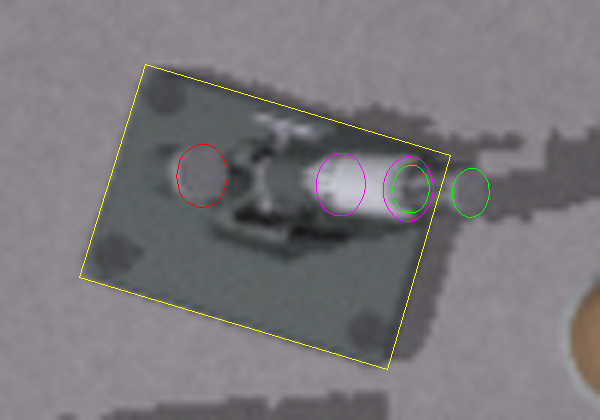

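View pics/ov_scene.png

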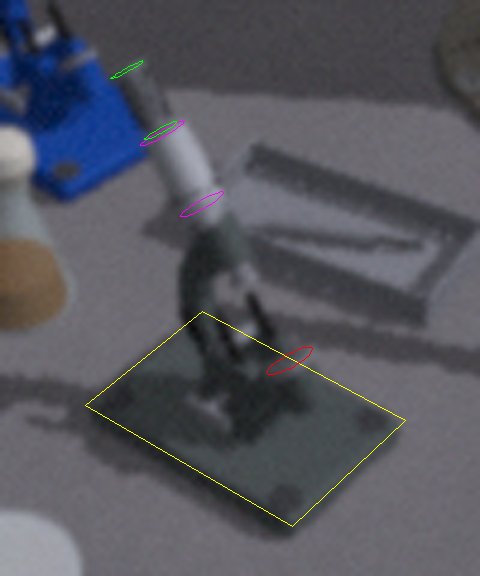

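Run:
```python
from h import *
im=cv2.imread('pics/scene0.png')
v=cv2.resize(im[225:275,280:360],None,fx=10,fy=10,interpolation=2);v=cv2.convertScaleAbs(v,alpha=2,beta=-60)
for z,c in((.02,(0,255,255)),(0,(0,128,255))):
    p=proj('scene',[g2w([i*.06,j*.085,z]) for i,j in((1,1),(1,-1),(-1,-1),(-1,1))]);print(z,p.round(1).tolist())
    cv2.polylines(v,[((p-[280,225]+.5)*10).astype(int)],True,c,1)
cv2.imwrite('pics/b_scene.png',v)
v=cv2.resize(im[160:240,285:345],None,fx=7,fy=7,interpolation=2);v=cv2.convertScaleAbs(v,alpha=1.5,beta=-30)
p=proj('scene',[g2w(ANV+s*A) for s in(0,.113,.163,.207)]);print(p.round(1).tolist())
for q in p: cv2.circle(v,tuple(((q-[285,160]+.5)*7).astype(int)),4,(0,0,255),1)
cv2.imwrite('pics/k_scene.png',v)
```

```text
0.02 [[330.5, 264.1], [287.3, 239.0], [311.8, 219.5], [354.1, 242.0]]
0 [[330.3, 268.8], [287.6, 243.7], [311.8, 224.1], [353.7, 246.7]]
[[329.9, 229.7], [311.6, 197.1], [303.3, 182.3], [295.9, 169.1]]
```

View pics/b_scene.png

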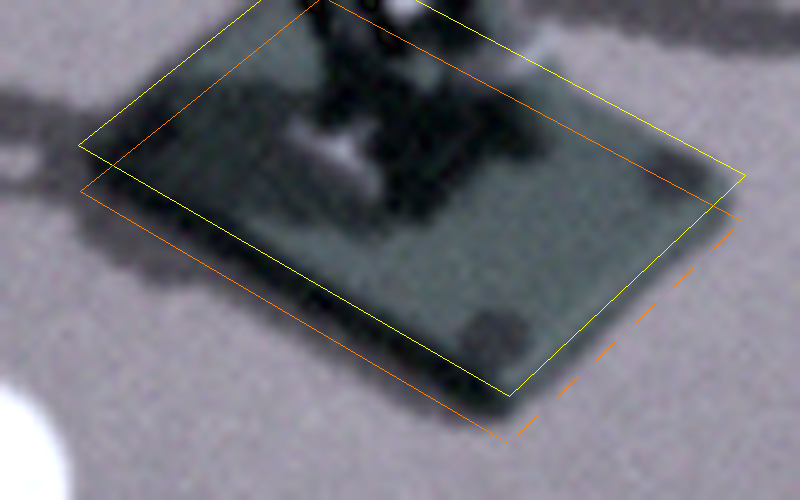

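View pics/k_scene.png

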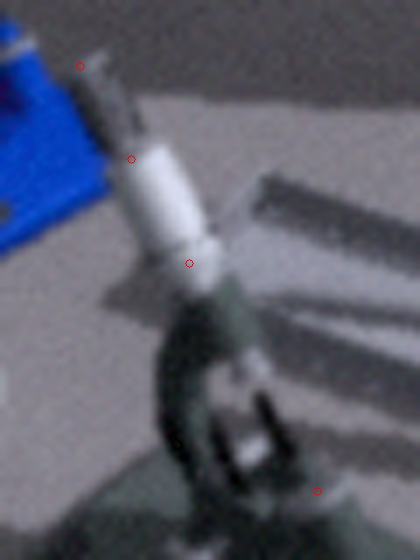

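Call:
{"api": "drive_tool", "payload": {
  "rows": [
    [[0, -5, 0, 0], [0, -5, 0, 0], [-1.5, 0, 4.7, 0], [-1.5, 0, 4.7, 0], [-1.5, 0, 4.7, 0], [-1.5, 0, 4.7, 0], [-1.5, 0, 4.7, 0], [-1.5, 0, 4.7, 0], [-1.5, 0, 4.7, 0], [-1.5, 0, 4.7, 0]]
  ],
  "jaw": 9.4,
  "squeeze": 8
}}

```text
clock: 1.1
tcp_pos: [0.5206, -0.4224, 0.3273]
orientation: [-90.0, 0.0, -73.3]
ft_force: [0.2, -1.4, -0.0]
finger_gap: 0.0937
```

```bash
cat >> h.py <<'E'
def togo(tgt,yaw=None):
    s=r.state();p=np.array(s['tcp_pos']);ps=np.radians(s['orientation'][2]);d=np.asarray(tgt)-p
    X=np.array([np.cos(ps),np.sin(ps),0]);Z=np.array([-np.sin(ps),np.cos(ps),0])
    print('clk',round(s['clock'],2),'tcp',p.round(4),'ori',np.round(s['orientation'],2),'q',np.round(s['q'],1),'gap',round(s['finger_gap'],4))
    print('rows cm x,y,z:',np.round(100*np.array([d@X,-d[2],d@Z]),2),'' if yaw is None else ('turn',round((s['orientation'][2]-yaw+180)%360-180,2)))
E
python3 -c "
from h import *
togo([.5207,.282,.2],-70.8)"
```

```text
clk 1.1 tcp [ 0.5206 -0.4224  0.3273] ori [-9.001e+01  2.000e-02 -7.335e+01] q [ 36.8  20.4  -4.4  85.2   1.6  74.5 -41.1] gap 0.0937
rows cm x,y,z: [-67.49  12.73  20.2 ] ('turn', np.float64(-2.55))
```

Call:
{"api": "drive_tool", "payload": {
  "rows": [
    [[-4.5, 0, 1.35, 0], [-4.5, 0, 1.35, 0], [-4.5, 0, 1.35, 0], [-4.5, 0, 1.35, 0], [-4.5, 0, 1.35, 0], [-4.5, 0, 1.35, 0], [-4.5, 0, 1.35, 0], [-4.5, 0, 1.35, 0], [-4.5, 0, 1.35, 0], [-4.5, 0, 1.35, 0]]
  ]
}}

```text
clock: 2.1
tcp_pos: [0.5191, 0.0477, 0.3275]
orientation: [-90.0, -0.0, -73.4]
ft_force: [1.5, -1.3, 0.8]
finger_gap: 0.094
```

Call:
{"api": "drive_tool", "payload": {
  "rows": [
    [[-4.5, 0, 1.35, 0], [-4.5, 0, 1.35, 0], [-4.5, 0, 1.35, 0], [-4.5, 0, 1.35, 0], [-4.5, 0, 1.3, 0], [0, 4, 0, -2.5], [0, 4, 0, 0], [0, 4.7, 0, 0], [0, 0, 0, 0]]
  ]
}}

```text
clock: 3.0
tcp_pos: [0.5167, 0.2788, 0.1951]
orientation: [-90.5, -0.1, -70.8]
ft_force: [-0.9, -0.5, 0.1]
finger_gap: 0.0944
```

```bash
python3 -c "
from h import *
togo([.5207,.282,.049],-70.8)
im=snap('scene','s1.png');cv2.imwrite('pics/s1c.png',cv2.resize(cv2.cvtColor(im,4)[170:310,370:530],None,fx=3.5,fy=3.5,interpolation=2))
im=snap('top','t1.png');cv2.imwrite('pics/t1c.png',cv2.resize(cv2.cvtColor(im,4)[150:240,150:270],None,fx=5,fy=5,interpolation=2))"
```

```text
clk 3.0 tcp [0.5167 0.2788 0.1951] ori [-9.051e+01 -8.000e-02 -7.082e+01] q [ -10.7   20.9  -29.8  103.6   11.8   59.1 -115.9] gap 0.0944
rows cm x,y,z: [-0.17 14.61  0.49] ('turn', np.float64(-0.02))
```

View pics/s1c.png

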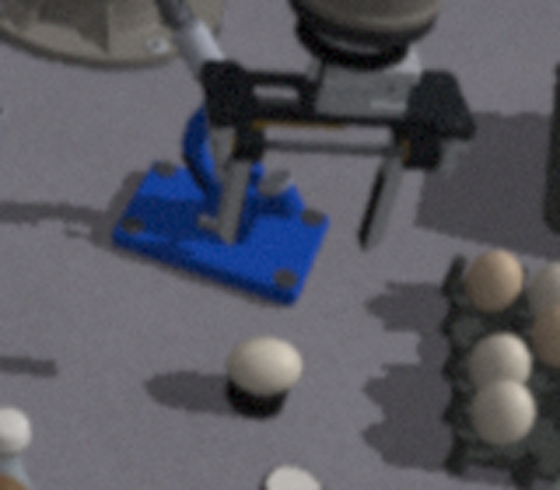

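View pics/t1c.png

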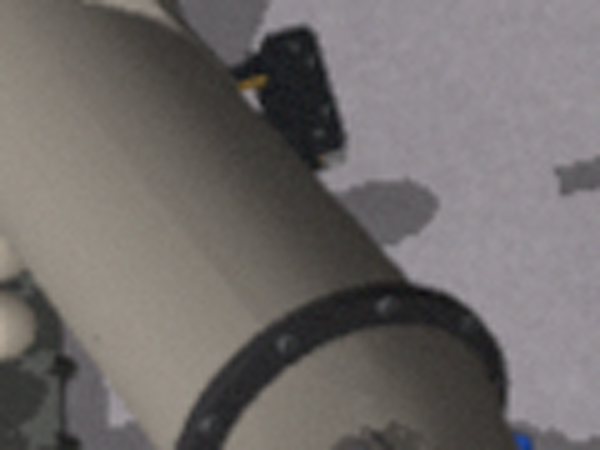

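Call:
{"api": "drive_tool", "payload": {
  "rows": [
    [[-0.2, 4, 0.5, 0], [0, 4, 0, 0], [0, 4, 0, 0], [0, 0, 0, 0], [0, 0, 0, 0]]
  ]
}}

```text
clock: 3.6
tcp_pos: [0.5246, 0.285, 0.083]
orientation: [-89.9, 0.0, -70.9]
ft_force: [0.6, -0.5, 1.4]
finger_gap: 0.094
```

```bash
python3 -c "
from h import *
togo([.5207,.282,.049],-70.8)
im=snap('scene','s2.png');cv2.imwrite('pics/s2c.png',cv2.resize(cv2.cvtColor(im,4)[190:310,380:510],None,fx=5,fy=5,interpolation=2))"
```

```text
clk 3.6 tcp [0.5246 0.285  0.083 ] ori [-8.989e+01  2.000e-02 -7.085e+01] q [ -13.4   29.   -27.3  107.8   17.6   47.2 -120.7] gap 0.094
rows cm x,y,z: [ 0.16  3.4  -0.47] ('turn', np.float64(-0.05))
```

View pics/s2c.png

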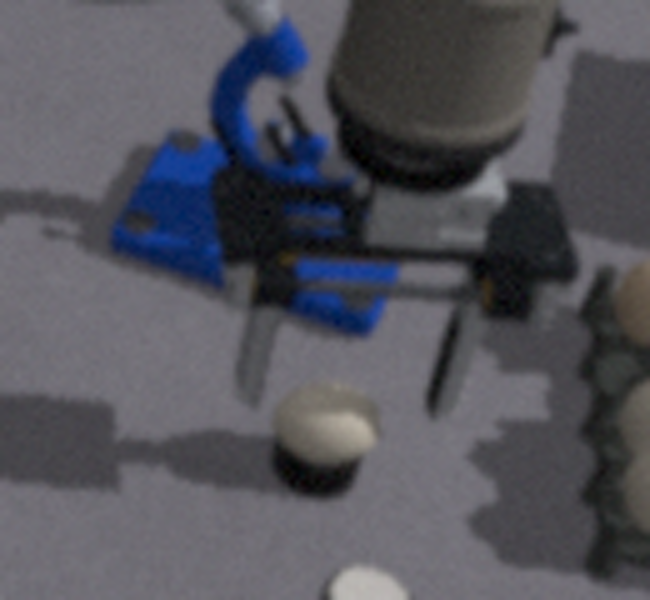

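Call:
{"api": "drive_tool", "payload": {
  "rows": [
    [[0.2, 1.5, -0.5, 0], [0, 1.9, 0, 0], [0, 0, 0, 0], [0, 0, 0, 0], [0, 0, 0, 0]]
  ]
}}

```text
clock: 4.15
tcp_pos: [0.5204, 0.2814, 0.0486]
orientation: [-89.9, 0.0, -70.9]
ft_force: [0.5, -0.4, 0.6]
finger_gap: 0.0942
```

```bash
python3 -c "
from h import *
togo([.5207,.282,.049],-70.8)
print(proj('scene',[.5207,.282,.046]))
im=snap('scene','s3.png');cv2.imwrite('pics/s3c.png',cv2.resize(cv2.cvtColor(im,4)[210:310,390:500],None,fx=6,fy=6,interpolation=2))"
```

```text
clk 4.15 tcp [0.5204 0.2814 0.0486] ori [-8.985e+01  2.000e-02 -7.085e+01] q [ -14.2   31.3  -26.1  109.5   19.5   43.4 -122.2] gap 0.0942
rows cm x,y,z: [-0.05 -0.04  0.05] ('turn', np.float64(-0.05))
[[446.01030128 273.1718911 ]]
```

View pics/s3c.png

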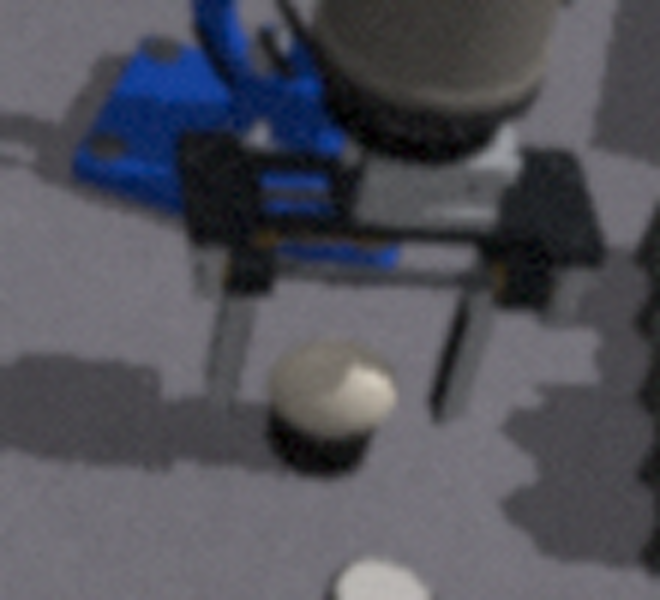

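The egg sits centred between the two open fingers: the egg is at crop (332,388) and the finger tips at (225,405) and (445,415). I now close gently.

Call:
{"api": "drive_tool", "payload": {
  "rows": [
    [[0, 0, 0, 0], [0, 0, 0, 0], [0, 0, 0, 0], [0, 0, 0, 0], [0, 0, 0, 0], [0, 0, 0, 0], [0, 0, 0, 0], [0, 0, 0, 0]]
  ],
  "jaw": 5,
  "squeeze": 9
}}

```text
clock: 5.0
tcp_pos: [0.5194, 0.2807, 0.0465]
orientation: [-90.0, 0.0, -70.8]
ft_force: [0.6, -0.1, 0.6]
finger_gap: 0.0584
```

Call:
{"api": "drive_tool", "payload": {
  "rows": [
    [[0, -1, 0, 0], [0, -1, 0, 0], [0, -1, 0, 0], [0, -1, 0, 0], [0, 0, 0, 0], [0, 0, 0, 0]]
  ]
}}

```text
clock: 5.6
tcp_pos: [0.5195, 0.2807, 0.0869]
orientation: [-90.0, 0.0, -70.9]
ft_force: [-0.5, -0.4, -0.3]
finger_gap: 0.0581
```

```bash
python3 -c "
from h import *
togo([.5207,.282,.3],-15.25)
im=snap('scene','s4.png');cv2.imwrite('pics/s4c.png',cv2.resize(cv2.cvtColor(im,4)[190:290,390:500],None,fx=6,fy=6,interpolation=2))"
```

```text
clk 5.6 tcp [0.5195 0.2807 0.0869] ori [-89.96   0.   -70.86] q [ -13.    28.3  -27.5  108.4   17.3   47.3 -120.5] gap 0.0581
rows cm x,y,z: [ -0.09 -21.31   0.15] ('turn', np.float64(-55.61))
```

View pics/s4c.png

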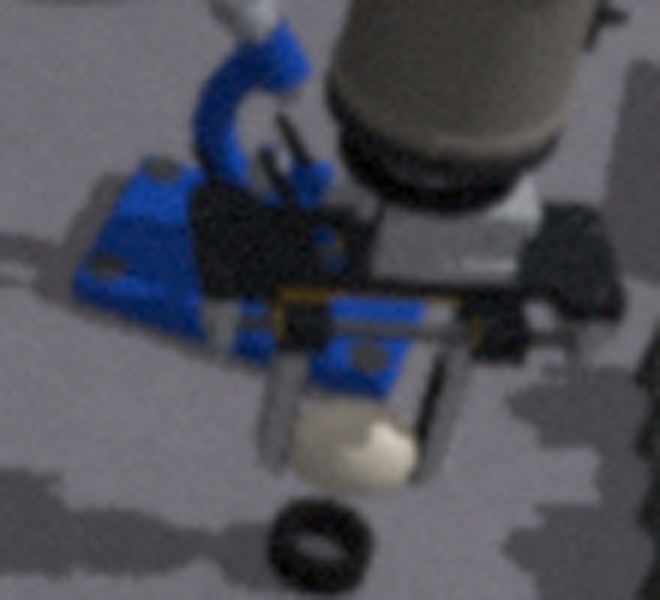

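The egg is held, at crop (352,447), and the ring stayed behind at (320,545). Next I lift it and turn it to the gauge's x direction.

Call:
{"api": "drive_tool", "payload": {
  "rows": [
    [[0, -3, 0, 0], [0, -3.5, 0, -4], [0, -3.5, 0, -7], [0, -2, 0, -7], [0, 0, 0, -8], [0, 0, 0, -8], [0, 0, 0, -8], [0, 0, 0, -8], [0, 0, 0, -5.6], [0, 0, 0, 0]]
  ]
}}

```text
clock: 6.65
tcp_pos: [0.5192, 0.2805, 0.2059]
orientation: [-90.0, 0.1, -15.1]
ft_force: [0.7, -0.6, -0.1]
finger_gap: 0.0584
```

```bash
python3 -c "
from h import *
togo(g2w([0,.069,.170]),-15.25)"
```

```text
clk 6.65 tcp [0.5192 0.2805 0.2059] ori [-9.002e+01  6.000e-02 -1.515e+01] q [ -1.8  22.7 -41.5 102.4  16.9  61.3 -64.5] gap 0.0584
rows cm x,y,z: [  9.63   3.59 -30.15] ('turn', np.float64(0.1))
```

Call:
{"api": "drive_tool", "payload": {
  "rows": [
    [[1.0, 0, -2.5, 0], [1.2, 0, -3.5, 0], [1.3, 0, -4, 0], [1.3, 0, -4, 0], [1.3, 0, -4, 0], [1.3, 0, -4, 0], [1.2, 1.2, -4, 0], [1.0, 1.2, -3, 0], [0, 1.2, -1.1, 0], [0, 0, 0, 0]]
  ]
}}

```text
clock: 7.65
tcp_pos: [0.5316, -0.0365, 0.1689]
orientation: [-90.0, 0.2, -15.5]
ft_force: [-0.2, 0.5, -0.8]
finger_gap: 0.0584
```

Call:
{"api": "drive_tool", "payload": {
  "rows": [
    [[0, 0, 0, 0], [0, 0, 0, 0], [0, 0, 0, 0]]
  ]
}}

```text
clock: 7.95
tcp_pos: [0.5332, -0.0336, 0.1711]
orientation: [-90.0, -0.0, -15.2]
ft_force: [-1.4, -0.5, -0.7]
finger_gap: 0.0584
```

```bash
python3 -c "
from h import *
togo(g2w([0,.069,.147]),-15.25)
p=r.state()['tcp_pos'];print(proj('scene',[p[0],p[1],p[2]-.005]),proj('top',[p[0],p[1],p[2]-.005]))
im=snap('scene','s5.png');cv2.imwrite('pics/s5c.png',cv2.resize(cv2.cvtColor(im,4)[150:275,270:400],None,fx=5,fy=4.8,interpolation=2))
im=snap('top','t5.png');cv2.imwrite('pics/t5c.png',cv2.resize(cv2.cvtColor(im,4)[150:240,260:380],None,fx=5,fy=5,interpolation=2))"
```

```text
clk 7.95 tcp [ 0.5332 -0.0336  0.1711] ori [-8.997e+01 -5.000e-02 -1.516e+01] q [ 26.9  18.3 -35.9 111.6  13.1  54.1 -30.5] gap 0.0584
rows cm x,y,z: [ 0.07  2.41 -0.2 ] ('turn', np.float64(0.09))
[[340.68648674 213.73183605]] [[306.06442637 185.54460018]]
```

View pics/s5c.png

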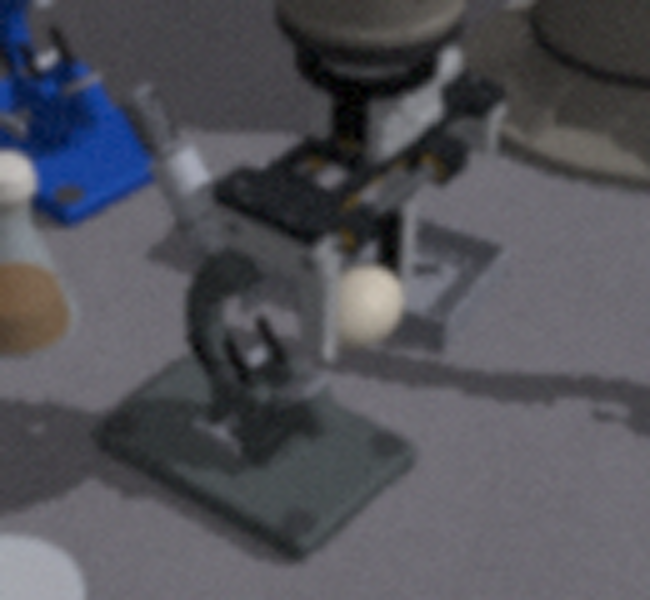

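View pics/t5c.png

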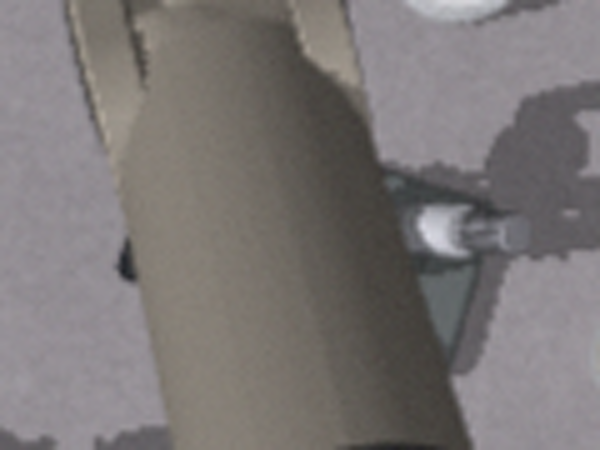

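Call:
{"api": "drive_tool", "payload": {
  "rows": [
    [[0.1, 1.2, -0.2, 0], [0, 1.0, 0, 0], [0, 0.6, -0.8, 0], [0, 0.6, -0.8, 0], [0, 0.6, -0.8, 0], [0, 0.6, -0.8, 0], [0, 0, 0, 0], [0, 0, 0, 0]]
  ]
}}

```text
clock: 8.85
tcp_pos: [0.5249, -0.0682, 0.1245]
orientation: [-90.0, 0.0, -15.3]
ft_force: [-0.6, -0.4, 0.5]
finger_gap: 0.0587
```

```bash
python3 -c "
from h import *
togo(g2w([0,.0206,.1119]),-15.25);print(r.state()['ft_force'])
im=snap('scene','s6.png');cv2.imwrite('pics/s6c.png',cv2.resize(cv2.cvtColor(im,4)[150:275,270:400],None,fx=5,fy=4.8,interpolation=2))"
```

```text
clk 8.85 tcp [ 0.5249 -0.0682  0.1245] ori [-89.99   0.   -15.28] q [ 28.9  21.3 -34.1 114.5  15.7  48.7 -29.1] gap 0.0587
rows cm x,y,z: [-0.04  1.26 -1.48] ('turn', np.float64(-0.03))
[-0.63552784 -0.36290365  0.45153633]
```

View pics/s6c.png

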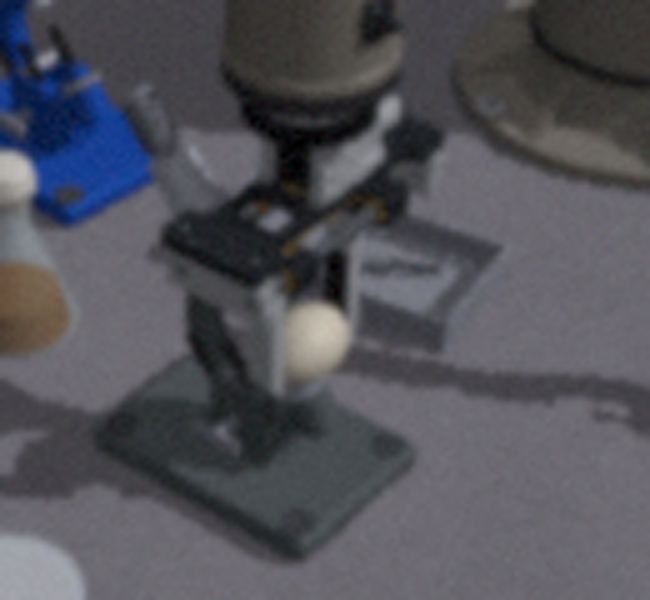

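Call:
{"api": "drive_tool", "payload": {
  "rows": [
    [[0, 0.4, -0.5, 0], [0, 0.4, -0.5, 0], [0, 0.4, -0.4, 0], [0, 0, 0, 0], [0, 0, 0, 0], [0, 0, 0, 0]]
  ]
}}

```text
clock: 9.5
tcp_pos: [0.5213, -0.0814, 0.1126]
orientation: [-90.0, -0.0, -15.2]
ft_force: [-0.5, 0.4, -0.5]
finger_gap: 0.0586
```

```bash
python3 -c "
from h import *
togo(g2w([0,.0218,.1103]),-15.25);print(r.state()['ft_force'],r.state()['torque'])
print(proj('scene',[g2w(SEAT),g2w(ANV)]))
im=snap('scene','s7.png');cv2.imwrite('pics/s7c.png',cv2.resize(cv2.cvtColor(im,4)[190:250,290:360],None,fx=9,fy=9,interpolation=2))"
```

```text
clk 9.5 tcp [ 0.5213 -0.0814  0.1126] ori [-8.999e+01 -1.000e-02 -1.523e+01] q [ 29.8  22.  -33.5 115.2  16.3  47.3 -28.2] gap 0.0586
rows cm x,y,z: [-0.04  0.23 -0.  ] ('turn', np.float64(0.02))
[-0.52361004  0.43878944 -0.46081529] [-0.03835187 -0.03814553 -0.01589399]
[[326.2676893  223.28748458]
 [329.85045281 229.69349466]]
```

View pics/s7c.png

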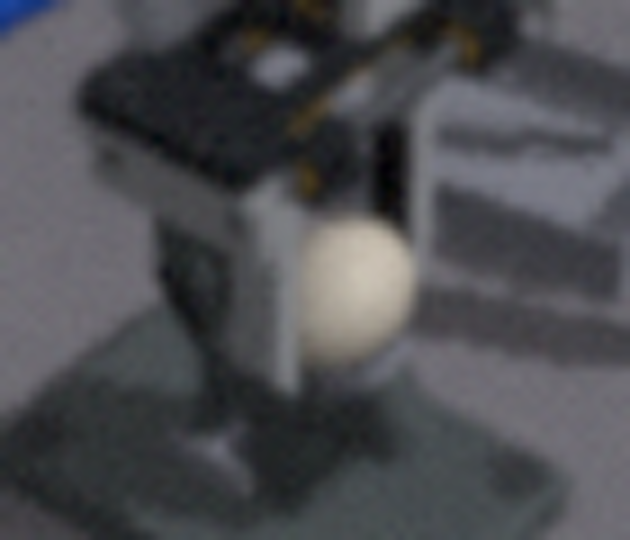

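Call:
{"api": "drive_tool", "payload": {
  "rows": [
    [[0, 0.2, 0, 0], [0, 0, 0, 0], [0, 0, 0, 0], [0, 0, 0, 0]]
  ]
}}

```text
clock: 9.95
tcp_pos: [0.5214, -0.0816, 0.1106]
orientation: [-90.0, -0.0, -15.2]
ft_force: [1.4, -1.3, 1.3]
finger_gap: 0.0587
```

```bash
python3 -c "
from h import *
togo(g2w([0,.0218,.1103]),-15.25);print(r.state()['ft_force'],r.state()['torque'])
im=snap('scene','s8.png');cv2.imwrite('pics/s8c.png',cv2.resize(cv2.cvtColor(im,4)[190:250,290:360],None,fx=9,fy=9,interpolation=2))"
```

```text
clk 9.95 tcp [ 0.5214 -0.0816  0.1106] ori [-9.000e+01 -2.000e-02 -1.525e+01] q [ 29.7  22.2 -33.4 115.3  16.5  47.1 -28.3] gap 0.0587
rows cm x,y,z: [-0.05  0.03  0.02] ('turn', np.float64(0.0))
[ 1.41484977 -1.29902699  1.26889976] [-0.40447198 -0.21624075 -0.00917895]
```

View pics/s8c.png

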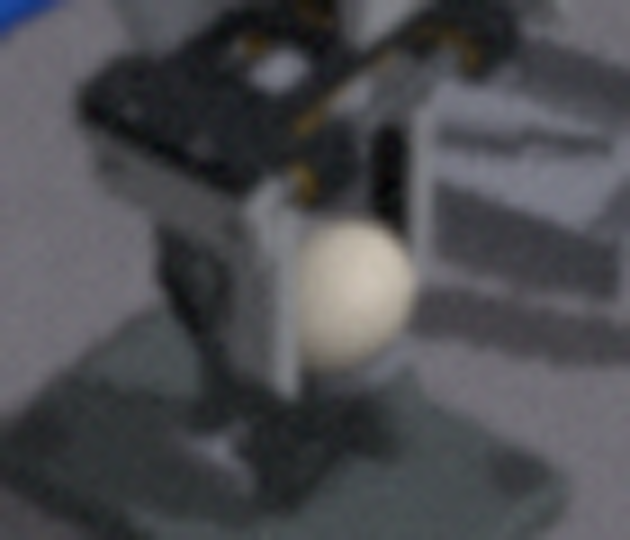

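Call:
{"api": "drive_tool", "payload": {
  "rows": [
    [[0, 0.1, -0.15, 0], [0, 0, 0, 0], [0, 0, 0, 0], [0, 0, 0, 0]]
  ]
}}

```text
clock: 10.4
tcp_pos: [0.5207, -0.0829, 0.1095]
orientation: [-90.0, 0.0, -15.2]
ft_force: [-0.2, -0.2, 1.8]
finger_gap: 0.058
```

```bash
python3 -c "
from h import *
togo(g2w([0,.0218,.1103]),-15.25);
for i in range(3):
  s=r.state();F=GR.T@s['ft_force'];T=GR.T@s['torque'];print('Fx %.2f Fu %.2f Fa %.2f'%(F[0],F@U,F@A),T.round(3));r.grab_frame('top')
"
```

```text
clk 10.4 tcp [ 0.5207 -0.0829  0.1095] ori [-9.000e+01  1.000e-02 -1.524e+01] q [ 29.8  22.3 -33.3 115.4  16.5  47.  -28.2] gap 0.058
rows cm x,y,z: [-0.02 -0.08  0.17] ('turn', np.float64(0.01))
Fx -0.16 Fu 0.90 Fa 1.59 [-0.22  -0.115  0.013]
Fx -0.04 Fu 0.16 Fa 2.13 [-0.235 -0.057 -0.01 ]
Fx 0.24 Fu -0.88 Fa 3.51 [-0.266 -0.088  0.008]
```

Call:
{"api": "drive_tool", "payload": {
  "rows": [
    [[0, 0, 0, 0], [0, 0, 0, 0], [0, 0, 0, 0], [0, 0, 0, 0], [0, 0, 0, 0], [0, 0, 0, 0]]
  ],
  "jaw": 7.4
}}

```text
clock: 11.15
tcp_pos: [0.5208, -0.083, 0.1095]
orientation: [-90.0, -0.0, -15.2]
ft_force: [0.9, 0.1, -0.5]
finger_gap: 0.0741
```

```bash
python3 -c "
from h import *
togo(g2w([0,.0218,.1103]),-15.25);
im=snap('scene','s9.png');cv2.imwrite('pics/s9c.png',cv2.resize(cv2.cvtColor(im,4)[190:250,290:360],None,fx=9,fy=9,interpolation=2))"
```

```text
clk 11.15 tcp [ 0.5208 -0.083   0.1095] ori [-90.    -0.   -15.24] q [ 29.8  22.3 -33.3 115.4  16.5  47.  -28.2] gap 0.0741
rows cm x,y,z: [-0.03 -0.08  0.17] ('turn', np.float64(0.01))
```

View pics/s9c.png

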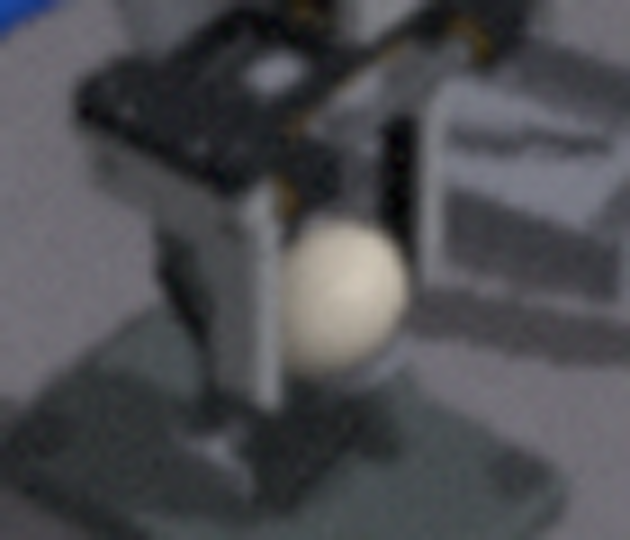

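Call:
{"api": "drive_tool", "payload": {
  "rows": [
    [[0, 0, 0, 0], [0, 0, 0, 0], [0, -0.6, 0.8, 0], [0, -1.2, 1.5, 0], [0, -1.8, 2.2, 0], [0, -3, 1.5, 0], [0, -4, 0, 0], [0, -4, 0, 0], [0, -2, 0, 0], [0, 0, 0, 0]]
  ],
  "jaw": 9.4
}}

```text
clock: 12.2
tcp_pos: [0.5381, -0.0233, 0.2796]
orientation: [-89.9, -0.3, -15.2]
ft_force: [0.1, -0.3, -0.8]
finger_gap: 0.0942
```

```bash
python3 -c "
from h import *
togo(g2w(ANV+.188*A)+[0,0,.07],-15.25);
im=snap('scene','s10.png');cv2.imwrite('pics/s10c.png',cv2.resize(cv2.cvtColor(im,4)[160:250,280:370],None,fx=6.6,fy=6.6,interpolation=2))
im=snap('top','t10.png');cv2.imwrite('pics/t10c.png',cv2.resize(cv2.cvtColor(im,4)[150:240,260:380],None,fx=6,fy=6,interpolation=2))"
```

```text
clk 12.2 tcp [ 0.5381 -0.0233  0.2796] ori [-89.94  -0.32 -15.17] q [ 28.4  12.1 -37.5 104.3   8.1  66.  -27. ] gap 0.0942
rows cm x,y,z: [ -0.15  -2.38 -16.32] ('turn', np.float64(0.08))
```

View pics/s10c.png

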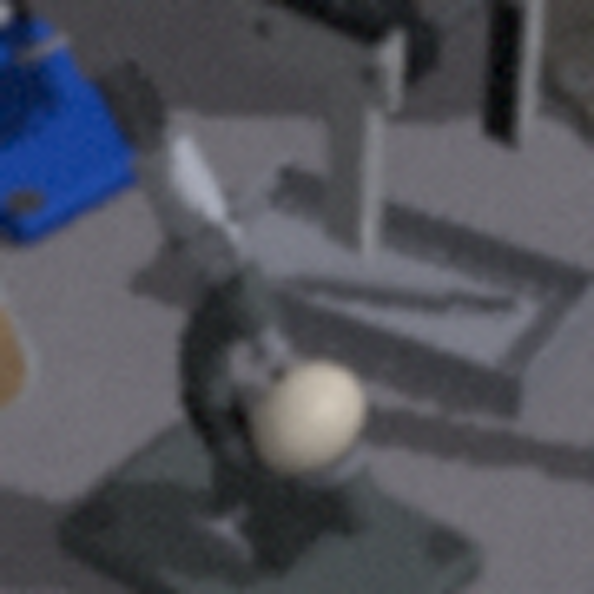

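View pics/t10c.png

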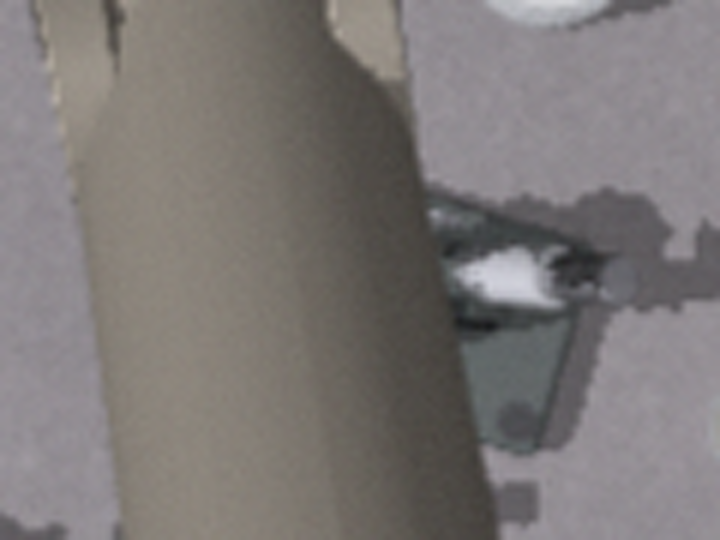

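Run:
```python
from h import *
ims=[]
for n,f,b in(('top','t10',(320,175,380,230)),('scene','s10',(280,155,340,255)),('scene','scene0',(280,155,340,255))):
    im=cv2.imread(f'pics/{f}.png');x0,y0,x1,y1=b;k=6
    v=cv2.resize(im[y0:y1,x0:x1],None,fx=k,fy=k,interpolation=2);v=cv2.convertScaleAbs(v,alpha=1.6,beta=-30);w=v.copy()
    t=np.linspace(0,2*np.pi,40)
    circ=lambda s,rr:[g2w(ANV+s*A+rr*(np.cos(i)*np.array([1,0,0])+np.sin(i)*U)) for i in t]
    for s,rr,c in((.113,.015,(255,0,255)),(.163,.015,(255,0,255)),(.165,.011,(0,255,0)),(.207,.011,(0,255,0)),(0,.016,(0,0,255))):
        p=((proj(n,circ(s,rr))-[x0,y0]+.5)*k).astype(int);cv2.polylines(v,[p],True,c,1)
    ims+=[v] if f=='scene0' else [np.hstack([w,v])] if n=='top' else [v]
cv2.imwrite('pics/ovt.png',ims[0]);cv2.imwrite('pics/ovs.png',np.hstack(ims[1:])[:600])
```

```text
(no output)
```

View pics/ovt.png

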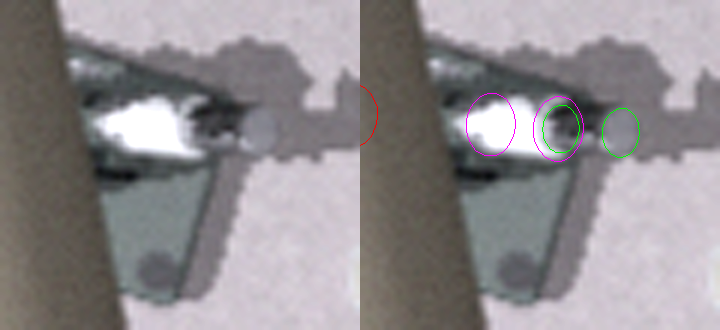

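View pics/ovs.png

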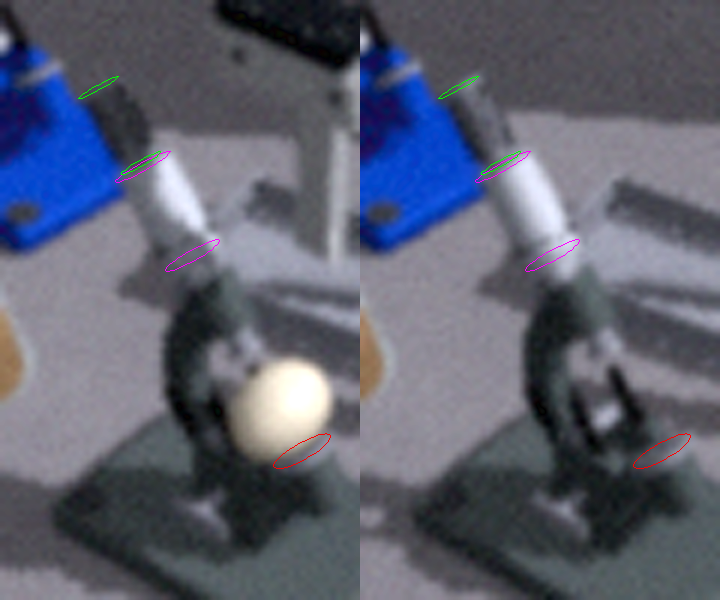

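Call:
{"api": "drive_tool", "payload": {
  "rows": [
    [[0, -3, 0, 0], [0, -2, -2, 0], [0, 0, -4, 0], [0, 0, -4, 0], [0, 0, -4, 0], [0, 0, -3, 0], [0, 0, 0, 0], [0, 0, 0, 0], [0, 0, 0, 0]]
  ],
  "jaw": 7
}}

```text
clock: 13.2
tcp_pos: [0.4921, -0.1877, 0.3251]
orientation: [-90.0, 0.0, -15.1]
ft_force: [-0.2, 0.2, -0.3]
finger_gap: 0.0702
```

```bash
cat >> h.py <<'E'
KN=g2w(ANV+.196*A)+[0,0,.003]
def kt():
    s=r.state();F=GR.T@s['ft_force'];T=GR.T@s['torque'];print('Fg',F.round(2),'Tg',T.round(3))
E
python3 -c "
from h import *
togo(KN,-15.25);kt()
im=snap('scene','s11.png');cv2.imwrite('pics/s11c.png',cv2.resize(cv2.cvtColor(im,4)[120:240,260:370],None,fx=5,fy=5,interpolation=2))"
```

```text
clk 13.2 tcp [ 0.4921 -0.1877  0.3251] ori [-8.997e+01  5.000e-02 -1.515e+01] q [ 41.9   8.2 -30.9 102.2   4.4  70.9  -5.4] gap 0.0702
rows cm x,y,z: [-0.02  8.23  0.25] ('turn', np.float64(0.1))
Fg [-0.24  0.18 -0.34] Tg [-0.047 -0.008  0.05 ]
```

View pics/s11c.png

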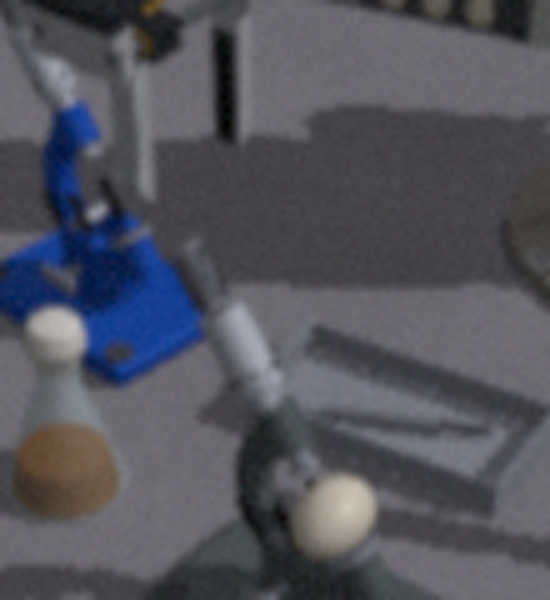

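Call:
{"api": "drive_tool", "payload": {
  "rows": [
    [[0, 2.2, 0.2, 0], [0, 2, 0, 0], [0, 2, 0, 0], [0, 2, 0, 0], [0, 0, 0, 0], [0, 0, 0, 0], [0, 0, 0, 0]]
  ]
}}

```text
clock: 13.95
tcp_pos: [0.4931, -0.1869, 0.2446]
orientation: [-90.0, -0.1, -15.2]
ft_force: [-0.7, -0.5, 0.7]
finger_gap: 0.0697
```

```bash
python3 -c "
from h import *
togo(KN,-15.25);kt()
im=snap('scene','s12.png');cv2.imwrite('pics/s12c.png',cv2.resize(cv2.cvtColor(im,4)[130:250,260:370],None,fx=5,fy=5,interpolation=2))
im=snap('top','t12.png');cv2.imwrite('pics/t12c.png',cv2.resize(cv2.cvtColor(im,4)[150:240,260:380],None,fx=6,fy=6,interpolation=2))"
```

```text
clk 13.95 tcp [ 0.4931 -0.1869  0.2446] ori [-9.00e+01 -8.00e-02 -1.52e+01] q [ 40.9  12.  -30.9 108.2   7.   61.5  -8. ] gap 0.0697
rows cm x,y,z: [-0.09  0.19  0.15] ('turn', np.float64(0.05))
Fg [-0.51 -0.69  0.7 ] Tg [-0.105 -0.075  0.05 ]
```

View pics/s12c.png

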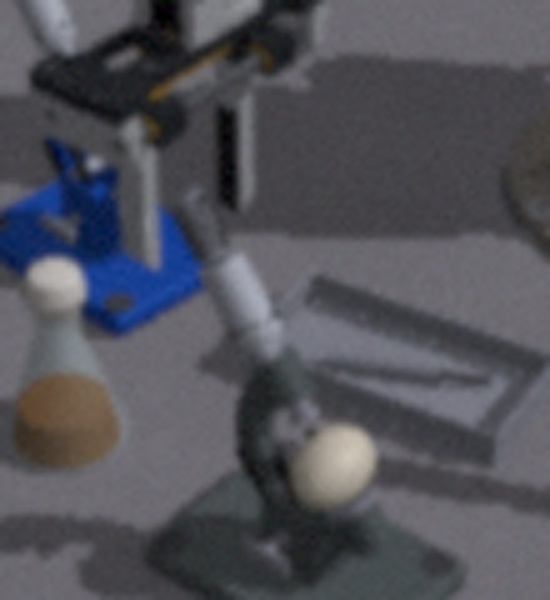

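View pics/t12c.png

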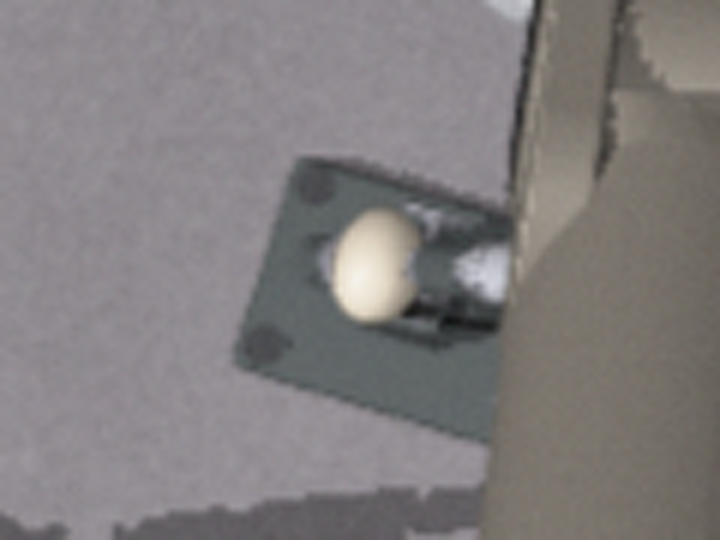

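Call:
{"api": "drive_tool", "payload": {
  "rows": [
    [[-0.1, 0.2, 0.1, 0], [0, 0, 0, 0], [0, 0, 0, 0], [0, 0, 0, 0], [0, 0, 0, 0], [0, 0, 0, 0], [0, 0, 0, 0], [0, 0, 0, 0]]
  ],
  "jaw": 1,
  "squeeze": 15
}}

```text
clock: 14.85
tcp_pos: [0.4922, -0.1861, 0.2416]
orientation: [-90.0, -0.1, -15.2]
ft_force: [5.4, -2.5, -1.5]
finger_gap: 0.0215
```

```bash
python3 -c "
from h import *
print(proj('top',g2w(SEAT)))
togo(KN,-15.25);kt()
im=snap('scene','s13.png');cv2.imwrite('pics/s13c.png',cv2.resize(cv2.cvtColor(im,4)[130:250,260:370],None,fx=5,fy=5,interpolation=2));kt()"
```

```text
[[322.60621219 194.0909973 ]]
clk 14.85 tcp [ 0.4922 -0.1861  0.2416] ori [-8.999e+01 -6.000e-02 -1.525e+01] q [ 40.9  12.  -30.9 108.6   7.   61.2  -8.1] gap 0.0215
rows cm x,y,z: [ 0.02 -0.11  0.1 ] ('turn', np.float64(0.0))
Fg [ 5.84 -0.98 -1.47] Tg [-0.072 -1.254  0.007]
Fg [ 5.3   0.16 -2.53] Tg [-0.068 -1.328 -0.053]
```

View pics/s13c.png

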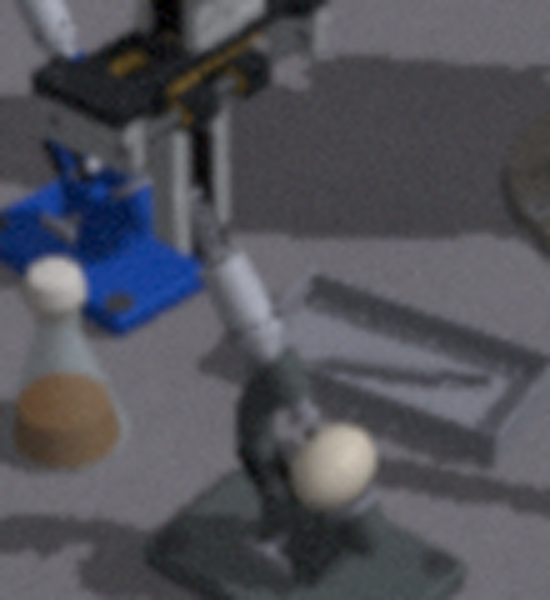

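Call:
{"api": "drive_tool", "payload": {
  "rows": [
    [[0.1, 0, 0, 0], [0, 0, 0, 0], [0, 0, 0, 0]]
  ]
}}

```text
clock: 15.2
tcp_pos: [0.4925, -0.1862, 0.2415]
orientation: [-90.0, 0.0, -15.2]
ft_force: [-0.2, 0.4, 2.7]
finger_gap: 0.0216
```

```bash
cat >> h.py <<'E'
H=.2175
def meas(n=6,show=True):
    S=[]
    for i in range(n):
        if i:r.grab_frame('top')
        s=r.state();S.append(np.r_[GR.T@s['ft_force'],GR.T@s['torque']])
    S=np.array(S);f=S[:,:3];t=S[:,3:]
    M=-.616*(t[:,1]+H*f[:,0])+.788*t[:,2]
    s=r.state()
    print('clk %.2f yaw %.1f gap %.4f'%(s['clock'],s['orientation'][2],s['finger_gap']),'tcp-KN(g) mm',(1e3*GR.T@(s['tcp_pos']-KN)).round(1))
    print('F',f.mean(0).round(2),'sd',f.std(0).round(2),'T',t.mean(0).round(3),'sd',t.std(0).round(3),'Ma %.3f sd %.3f'%(M.mean(),M.std()))
E
python3 -c "
from h import *
meas(6)"
```

```text
clk 15.45 yaw -15.2 gap 0.0214 tcp-KN(g) mm [ 0.2 -1.1 -1.2]
F [-0.65 -0.67  2.17] sd [0.44 0.5  0.39] T [-0.23   0.141  0.038] sd [0.029 0.065 0.027] Ma 0.030 sd 0.048
```

```bash
cat >> h.py <<'E'
def m(n=3):
    meas(n);s=r.state();print('tau',np.round(s['joint_torque'],3)[[4,5,6]],'theta',round(-15.25-s['orientation'][2],1))
E
python3 -c "
from h import *
m(1)"
```

```text
clk 15.45 yaw -15.2 gap 0.0214 tcp-KN(g) mm [ 0.2 -1.1 -1.2]
F [-1.49 -1.26  1.94] sd [0. 0. 0.] T [-0.221  0.236  0.02 ] sd [0. 0. 0.] Ma 0.070 sd 0.000
tau [-0.304 -0.44  -0.02 ] theta -0.0
```

Call:
{"api": "drive_tool", "payload": {
  "rows": [
    [[0, 0, 0, 0], [0, 0, 0, 0]]
  ],
  "squeeze": 30
}}

```text
clock: 15.65
tcp_pos: [0.4925, -0.1862, 0.2415]
orientation: [-90.0, 0.0, -15.2]
ft_force: [-2.1, -0.9, 2.9]
finger_gap: 0.0213
```

```bash
python3 -c "
from h import *
m(3)"
```

```text
clk 15.75 yaw -15.2 gap 0.0215 tcp-KN(g) mm [ 0.2 -1.1 -1.2]
F [-1.39 -1.7   2.8 ] sd [0.41 0.2  0.42] T [-0.285  0.402  0.05 ] sd [0.006 0.051 0.004] Ma -0.022 sd 0.051
tau [-0.376 -0.747 -0.029] theta -0.0
```

Call:
{"api": "drive_tool", "payload": {
  "rows": [
    [[0, 0, 0, 5], [0, 0, 0, 5]]
  ]
}}

```text
clock: 15.95
tcp_pos: [0.4918, -0.1863, 0.2414]
orientation: [-90.1, 0.1, -25.4]
ft_force: [-8.0, -2.6, 10.2]
finger_gap: 0.0223
```

```bash
python3 -c "
from h import *
m(3)"
```

```text
clk 16.05 yaw -25.4 gap 0.0220 tcp-KN(g) mm [-0.5 -1.4 -1.2]
F [-6.69 -3.98  9.6 ] sd [0.24 0.49 0.5 ] T [-0.901  2.316  0.585] sd [0.139 0.2   0.075] Ma -0.070 sd 0.033
tau [-1.071 -3.105 -2.853] theta 10.2
```

Call:
{"api": "drive_tool", "payload": {
  "rows": [
    [[0, 0, 0, 7], [0, 0, 0, 7], [0, 0, 0, 7]]
  ]
}}

```text
clock: 16.35
tcp_pos: [0.4901, -0.1875, 0.2416]
orientation: [-90.3, 0.1, -46.6]
ft_force: [-25.4, -8.2, 24.5]
finger_gap: 0.0254
```

```bash
python3 -c "
from h import *
m(3)
im=snap('scene','s14.png');cv2.imwrite('pics/s14c.png',cv2.resize(cv2.cvtColor(im,4)[150:250,270:370],None,fx=6,fy=6,interpolation=2))"
```

```text
clk 16.45 yaw -46.6 gap 0.0254 tcp-KN(g) mm [-1.8 -3.1 -1. ]
F [-19.39 -13.    22.81] sd [2.21 1.21 1.4 ] T [-2.714  5.363  0.785] sd [0.215 0.491 0.145] Ma -0.088 sd 0.089
tau [-3.187 -7.592 -3.907] theta 31.3
```

View pics/s14c.png

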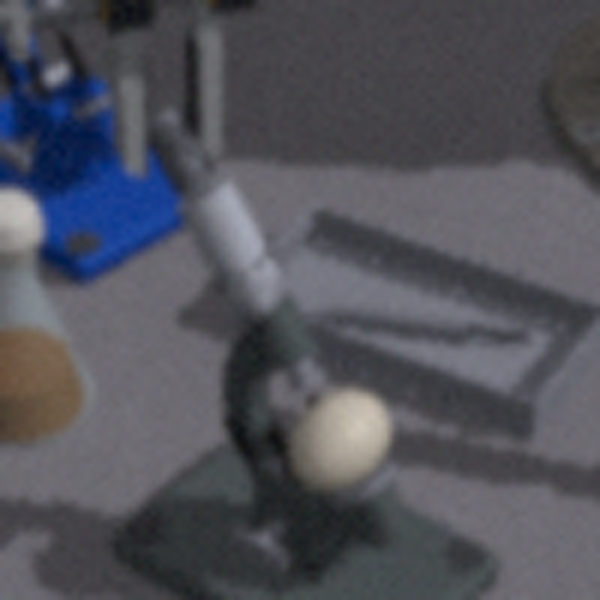

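Call:
{"api": "drive_tool", "payload": {
  "rows": [
    [[0, 0, 0, 0], [0, 0, 0, 0], [0, 0, 0, -8], [0, 0, 0, -8], [0, 0, 0, -8], [0, 0, 0, -8], [0, 0, 0, -8], [0, 0, 0, -8], [0, 0, 0, -8], [0.15, 0.2, 0.33, 0]]
  ],
  "jaw": 5
}}

```text
clock: 17.5
tcp_pos: [0.4938, -0.1828, 0.2395]
orientation: [-90.0, -0.0, 9.9]
ft_force: [0.4, 1.1, 0.2]
finger_gap: 0.0498
```

Call:
{"api": "drive_tool", "payload": {
  "rows": [
    [[0, 0, 0, 0], [0, 0, 0, 0]]
  ]
}}

```text
clock: 17.7
tcp_pos: [0.4937, -0.1825, 0.2394]
orientation: [-90.0, -0.0, 9.6]
ft_force: [1.0, -0.9, 0.7]
finger_gap: 0.0501
```

```bash
python3 -c "
from h import *
m(1)
im=snap('scene','s15.png')
a=cv2.imread('pics/s12.png');b=cv2.imread('pics/s15.png')
f=lambda i:cv2.convertScaleAbs(cv2.resize(i[165:230,290:340],None,fx=8,fy=8,interpolation=2),alpha=1.6,beta=-30)
cv2.imwrite('pics/s15c.png',np.hstack([f(a),f(b)]))"
```

```text
clk 17.70 yaw 9.6 gap 0.0501 tcp-KN(g) mm [ 0.3  2.9 -3.3]
F [ 1.22 -0.62  0.68] sd [0. 0. 0.] T [-0.016 -0.079 -0.016] sd [0. 0. 0.] Ma -0.128 sd 0.000
tau [-0.061  0.003 -0.078] theta -24.8
```

View pics/s15c.png

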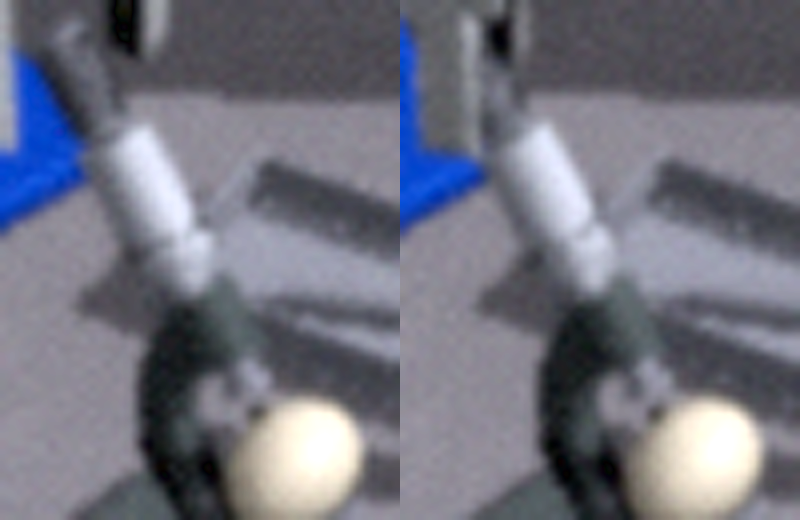

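Call:
{"api": "drive_tool", "payload": {
  "rows": [
    [[0, 0, 0, 0], [0, 0, 0, 0], [0, 0, 0, 0], [0, 0, 0, 0]]
  ],
  "jaw": 1,
  "squeeze": 30
}}

```text
clock: 18.15
tcp_pos: [0.4943, -0.1825, 0.2397]
orientation: [-90.0, -0.1, 9.7]
ft_force: [3.7, 1.9, -2.2]
finger_gap: 0.0276
```

```bash
python3 -c "
from h import *
m(2)"
```

```text
clk 18.20 yaw 9.7 gap 0.0273 tcp-KN(g) mm [ 0.9  3.  -3. ]
F [ 3.56  2.94 -1.96] sd [0.46 0.15 0.23] T [ 0.714 -1.401 -0.316] sd [0.044 0.095 0.013] Ma 0.137 sd 0.013
tau [0.794 2.026 0.287] theta -25.0
```

Call:
{"api": "drive_tool", "payload": {
  "rows": [
    [[0, 0, 0, 6], [0, 0, 0, 6], [0, 0, 0, 6], [0, 0, 0, 6]]
  ]
}}

```text
clock: 18.6
tcp_pos: [0.4934, -0.1837, 0.2398]
orientation: [-90.1, -0.0, -14.6]
ft_force: [-2.2, -2.7, 4.3]
finger_gap: 0.0215
```

```bash
python3 -c "
from h import *
m(3)"
```

```text
clk 18.70 yaw -14.4 gap 0.0212 tcp-KN(g) mm [ 0.4  1.8 -2.9]
F [-0.7  -4.54  4.66] sd [0.59 0.96 0.44] T [-0.964  0.009 -0.067] sd [0.258 0.238 0.069] Ma 0.035 sd 0.075
tau [-1.672 -0.113 -3.157] theta -0.8
```

Call:
{"api": "drive_tool", "payload": {
  "rows": [
    [[0, 0, 0, 6], [0, 0, 0, 6], [0, 0, 0, 6], [0, 0, 0, 6]]
  ]
}}

```text
clock: 19.1
tcp_pos: [0.4925, -0.1827, 0.2395]
orientation: [-90.1, 0.1, -38.3]
ft_force: [-9.3, -4.8, 13.9]
finger_gap: 0.0259
```

```bash
python3 -c "
from h import *
m(3)"
```

```text
clk 19.20 yaw -38.3 gap 0.0254 tcp-KN(g) mm [-0.7  2.  -3.1]
F [-6.67 -5.34 12.29] sd [0.72 1.25 1.27] T [-0.906  2.551  0.732] sd [0.251 0.232 0.129] Ma -0.101 sd 0.062
tau [-1.081 -3.316 -3.415] theta 23.1
```

Call:
{"api": "drive_tool", "payload": {
  "rows": [
    [[0, 0, 0, 0], [0, 0, 0, 0], [0, 0, 0, -8], [0, 0, 0, -8], [0, 0, 0, -8], [0, 0, 0, -8], [0, 0, 0, -8], [0, 0, 0, -8], [0, 0, 0, -4], [0, 0, 0, 0]]
  ],
  "jaw": 5
}}

```text
clock: 20.2
tcp_pos: [0.4935, -0.1827, 0.2393]
orientation: [-90.0, 0.0, 13.9]
ft_force: [0.5, -0.3, 0.3]
finger_gap: 0.05
```

Call:
{"api": "drive_tool", "payload": {
  "rows": [
    [[0, 0, 0, 0], [0, 0, 0, 0], [0, 0, 0, 0], [0, 0, 0, 0], [0, 0, 0, 6], [0, 0, 0, 6], [0, 0, 0, 6], [0, 0, 0, 6], [0, 0, 0, 6]]
  ],
  "jaw": 1
}}

```text
clock: 21.1
tcp_pos: [0.4932, -0.1836, 0.2398]
orientation: [-90.1, 0.0, -16.6]
ft_force: [-6.1, -2.6, 6.1]
finger_gap: 0.0215
```

```bash
cat >> h.py <<'E'
def q(n=4):
    S=[]
    for i in range(n):
        if i:r.grab_frame('top')
        s=r.state();S.append(np.r_[GR.T@s['ft_force'],GR.T@s['torque']])
    f,t=np.split(np.mean(S,0),2);ty=t[1]+H*f[0];Ma=-.616*ty+.788*t[2];Tu=.788*ty+.616*t[2]
    print('clk %.2f th %.1f gap %.4f F %s Tu %.2f Ma %.3f -> Ta %.3f tau7 %.2f'%(s['clock'],-15.25-s['orientation'][2],s['finger_gap'],f.round(1),Tu,Ma,Ma+.118*Tu,s['joint_torque'][6]),(1e3*GR.T@(s['tcp_pos']-KN)).round(1))
E
python3 -c "
from h import *
q(4)"
```

```text
clk 21.25 th 1.1 gap 0.0217 F [-2.8 -4.5  6. ] Tu 0.27 Ma 0.021 -> Ta 0.053 tau7 -1.20 [ 0.1  1.8 -2.9]
```

Call:
{"api": "drive_tool", "payload": {
  "rows": [
    [[0, 0, 0, 6], [0, 0, 0, 6], [0, 0, 0, 6], [0, 0, 0, 4]]
  ]
}}

```text
clock: 21.65
tcp_pos: [0.4926, -0.1826, 0.2395]
orientation: [-90.1, 0.1, -38.5]
ft_force: [-9.0, -3.2, 11.3]
finger_gap: 0.0257
```

```bash
python3 -c "
from h import *
q(4)
im=snap('scene','s16.png')
a=cv2.imread('pics/s12.png');b=cv2.imread('pics/s16.png')
f=lambda i:cv2.convertScaleAbs(cv2.resize(i[185:235,300:340],None,fx=10,fy=10,interpolation=2),alpha=1.6,beta=-30)
cv2.imwrite('pics/s16c.png',np.hstack([f(a),f(b)]))"
```

```text
clk 21.80 th 23.0 gap 0.0259 F [-7.  -4.  10.2] Tu 1.11 Ma -0.005 -> Ta 0.126 tau7 -1.37 [-0.7  2.2 -3.1]
```

View pics/s16c.png

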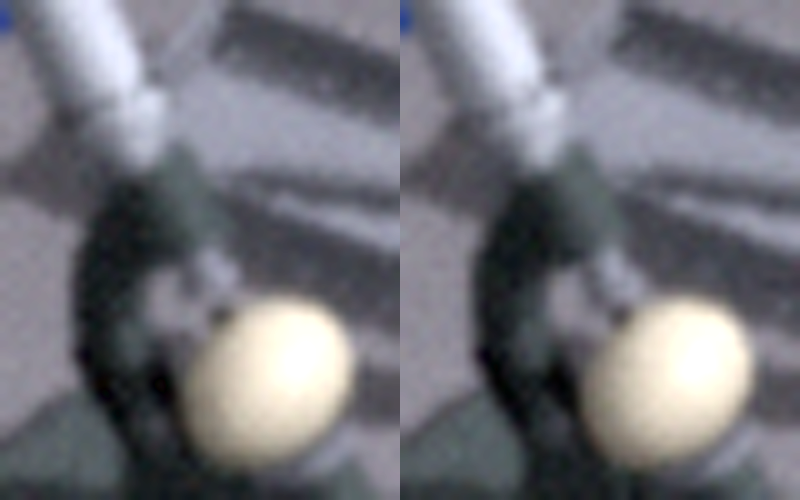

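```bash
python3 -c "
from h import *
q(8)"
```

```text
clk 22.20 th 23.0 gap 0.0257 F [-6.3 -3.1  9.2] Tu 1.16 Ma -0.124 -> Ta 0.012 tau7 -0.61 [-0.7  2.2 -3.1]
```

Call:
{"api": "drive_tool", "payload": {
  "rows": [
    [[0, 0, 0, 0], [0, 0, 0, 0], [0, 0, 0, -8], [0, 0, 0, -8], [0, 0, 0, -8], [0, 0, 0, -8], [0, 0, 0, -8], [0, 0, 0, -8], [0, 0, 0, -4], [0, 0, 0, 0]]
  ],
  "jaw": 5
}}

```text
clock: 23.2
tcp_pos: [0.4936, -0.1827, 0.2394]
orientation: [-90.0, -0.0, 13.8]
ft_force: [-0.6, -0.2, -0.4]
finger_gap: 0.0499
```

Call:
{"api": "drive_tool", "payload": {
  "rows": [
    [[0, 0, 0, 0], [0, 0, 0, 0], [0, 0, 0, 0], [0, 0, 0, 0], [0, 0, 0, 5], [0, 0, 0, 5]]
  ],
  "jaw": 1
}}

```text
clock: 23.8
tcp_pos: [0.4939, -0.184, 0.24]
orientation: [-90.1, -0.1, 3.5]
ft_force: [-1.4, -10.0, 7.4]
finger_gap: 0.0251
```

```bash
python3 -c "
from h import *
q(8)"
```

```text
clk 24.15 th -18.9 gap 0.0248 F [ 2.8 -8.6  4. ] Tu -0.72 Ma 0.041 -> Ta -0.043 tau7 0.46 [ 1.1  1.  -2.6]
```

Call:
{"api": "drive_tool", "payload": {
  "rows": [
    [[0, 0, 0, 5], [0, 0, 0, 5], [0, 0, 0, 5]]
  ]
}}

```text
clock: 24.45
tcp_pos: [0.4935, -0.1838, 0.2398]
orientation: [-90.1, -0.0, -11.6]
ft_force: [-3.3, -6.3, 6.3]
finger_gap: 0.0219
```

```bash
python3 -c "
from h import *
q(8)"
```

```text
clk 24.80 th -3.9 gap 0.0213 F [-0.1 -6.5  4.3] Tu -0.39 Ma 0.014 -> Ta -0.032 tau7 0.26 [ 0.5  1.4 -2.8]
```

Add to h.py:
```python
def l():
    s=r.state();f=GR.T@s['ft_force'];t=GR.T@s['torque'];ty=t[1]+H*f[0];Ma=-.616*ty+.788*t[2];Tu=.788*ty+.616*t[2]
    print('clk %.2f th %.1f gap %.4f F %s ty %.2f Tz %.3f Tu %.2f Ta %.3f'%(s['clock'],-15.25-s['orientation'][2],s['finger_gap'],f.round(1),ty,t[2],Tu,Ma+.118*Tu))
```

```text
(no output)
```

Call:
{"api": "drive_tool", "payload": {
  "rows": [
    [[0, 0, 0, 7]]
  ]
}}

```text
clock: 24.9
tcp_pos: [0.493, -0.1836, 0.2397]
orientation: [-90.1, 0.0, -18.3]
ft_force: [-6.9, -0.8, 8.2]
finger_gap: 0.0214
```

```bash
python3 -c "from h import *;l()"
```

```text
clk 24.90 th 3.1 gap 0.0214 F [-6.4 -2.6  8.2] ty 0.58 Tz 0.444 Tu 0.73 Ta 0.081
```

Call:
{"api": "drive_tool", "payload": {
  "rows": [
    [[0, 0, 0, 7]]
  ]
}}

```text
clock: 25.0
tcp_pos: [0.4926, -0.1829, 0.2395]
orientation: [-90.1, 0.1, -25.5]
ft_force: [-3.5, 3.2, 3.5]
finger_gap: 0.0224
```

```bash
python3 -c "from h import *;l()"
```

```text
clk 25.00 th 10.3 gap 0.0224 F [-4.2  2.2  3.5] ty 0.65 Tz 0.675 Tu 0.93 Ta 0.239
```

Call:
{"api": "drive_tool", "payload": {
  "rows": [
    [[0, 0, 0, 7]]
  ]
}}

```text
clock: 25.1
tcp_pos: [0.4926, -0.1821, 0.2393]
orientation: [-90.0, 0.1, -32.5]
ft_force: [-4.1, 4.1, 3.3]
finger_gap: 0.024
```

```bash
python3 -c "from h import *;l()"
```

```text
clk 25.10 th 17.3 gap 0.0240 F [-5.   2.9  3.3] ty 1.18 Tz 0.934 Tu 1.51 Ta 0.184
```

Call:
{"api": "drive_tool", "payload": {
  "rows": [
    [[0, 0, 0, 7]]
  ]
}}

```text
clock: 25.2
tcp_pos: [0.4925, -0.1826, 0.2395]
orientation: [-90.1, 0.1, -39.5]
ft_force: [-11.2, -3.0, 12.7]
finger_gap: 0.0253
```

```bash
python3 -c "from h import *;l()"
```

```text
clk 25.20 th 24.3 gap 0.0253 F [-10.   -5.8  12.7] ty 1.03 Tz 0.919 Tu 1.38 Ta 0.250
```

Run:
```python
from h import *
ims={}
for i in range(3): im=snap('scene','s17_%d.png'%i)
I={'s12':cv2.imread('pics/s12.png'),'s14':cv2.imread('pics/s14.png'),'s16':cv2.imread('pics/s16.png'),'s17':np.mean([cv2.imread('pics/s17_%d.png'%i).astype(np.float32) for i in range(3)],0)}
ss=np.arange(.036,.076,.002)
print('s   ',(ss*1e3).astype(int))
lat=np.linspace(-.006,.006,7)
for k,im in I.items():
    g=im.astype(np.float32).mean(2)
    P=np.array([[g2w(ANV+s*A+x*np.array([1,0,0])+.010*0*U) for x in lat] for s in ss])
    uv=proj('scene',P.reshape(-1,3)).astype(np.float32).reshape(len(ss),len(lat),2)
    v=cv2.remap(g,uv[...,0],uv[...,1],cv2.INTER_LINEAR).mean(1);print(k,v.round(0).astype(int))
f=lambda i:cv2.convertScaleAbs(cv2.resize(np.asarray(i,np.float32)[195:230,305:340].astype(np.uint8),None,fx=11,fy=11,interpolation=2),alpha=1.6,beta=-30)
cv2.imwrite('pics/s17c.png',np.hstack([f(I['s12']),f(I['s17'])]))
l()
```

```text
s    [36 38 40 42 44 46 48 50 52 54 56 58 60 62 64 66 68 70 72 74]
s12 [154 150 144 133 119 102  91  90  97 104 107 105 102  99  97  92  83  74
  67  64]
s14 [156 152 145 135 120 103  91  91  99 105 107 105 101  99  98  92  82  72
  67  66]
s16 [156 152 144 133 120 103  92  90  97 101 101 101 102 101  98  92  83  73
  66  65]
s17 [155 151 144 134 119 103  92  90  94  96  97  99 101 101  98  92  83  73
  67  65]
clk 25.35 th 24.1 gap 0.0260 F [-6.9 -2.9 10.3] ty 1.02 Tz 0.628 Tu 1.19 Ta 0.005
```

View pics/s17c.png

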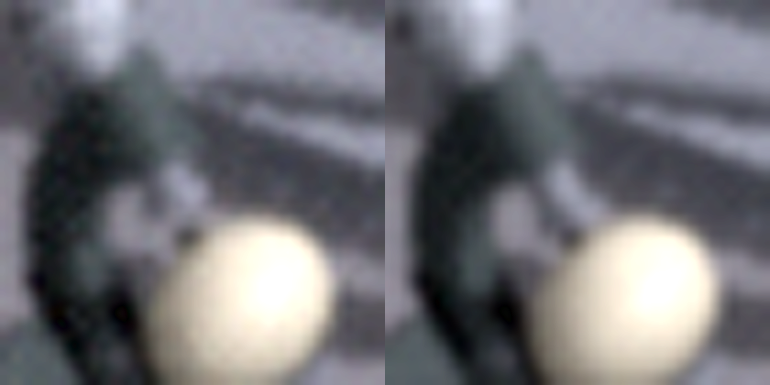

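```bash
cat >> h.py <<'E'
def prof(im,us=(.004,.008,.012),ss=np.arange(.038,.074,.0015)):
    g=np.asarray(im,np.float32).mean(2);out=[]
    for u in us:
        uv=proj('scene',[g2w(ANV+s*A+u*U) for s in ss]).astype(np.float32)[None]
        out.append(cv2.remap(g,uv[...,0],uv[...,1],cv2.INTER_CUBIC)[0])
    return ss,np.array(out)
E
python3 - <<'E'
from h import *
I={k:cv2.imread('pics/%s.png'%k) for k in('s12','s13','s14','s15','s16')};I['s17']=np.mean([cv2.imread('pics/s17_%d.png'%i).astype(np.float32) for i in range(3)],0)
for k,im in I.items():
    ss,o=prof(im)
    if k=='s12':print((ss*1e3).round(0).astype(int))
    for x in o:print(k,x.round(0).astype(int))
E
```

```text
[38 40 41 42 44 46 47 49 50 52 53 55 56 58 59 61 62 64 65 67 68 70 71 73]
s12 [159 156 152 145 135 124 110  99  98 101 102 107 112 115 117 117 116 116
 114 110 100  90  80  74]
s12 [167 165 161 157 150 142 129 118 112 110 109 109 112 118 123 124 122 118
 116 115 108  99  89  83]
s12 [174 171 168 164 158 149 137 127 117 113 107 101  97 103 113 116 114 105
 100  98  96  92  88  87]
s13 [161 159 154 147 137 125 111 101  97  99 103 110 114 117 118 115 114 115
 113 106  96  88  81  75]
s13 [167 165 161 156 148 140 128 119 113 108 107 110 114 119 124 125 122 118
 117 115 108 100  90  84]
s13 [173 171 168 163 156 147 135 128 118 110 103 101 101 106 113 115 112 104
  99  97  96  95  90  86]
s14 [162 159 154 146 135 125 113 102  97 100 104 111 115 118 119 116 115 117
 116 110  99  88  78  73]
s14 [168 166 163 159 150 141 128 118 111 107 107 111 116 118 118 117 116 116
 116 115 108  98  87  80]
s14 [175 173 170 166 160 149 135 126 117 111 105 104 105 109 113 111 107 100
  98  98  97  93  87  83]
s15 [162 160 154 144 135 126 113 101  97  99 102 107 112 114 115 112 113 116
 115 111 101  89  80  74]
s15 [169 168 165 158 148 140 129 118 111 109 109 110 112 115 117 116 115 115
 115 115 109 100  88  82]
s15 [172 170 168 164 158 147 133 124 116 112 106 103 102 106 113 113 109 101
  98  99  97  94  89  85]
s16 [161 159 153 144 135 126 114 102  99 103 109 115 113 111 116 120 121 120
 115 108  97  88  81  74]
s16 [167 165 162 156 148 141 130 119 114 113 116 120 119 116 115 116 118 118
 118 116 108  99  90  84]
s16 [172 170 169 165 157 148 136 127 117 111 108 112 114 114 112 107 102  96
  96  98  97  94  89  87]
s17 [161 158 154 146 136 125 113 104 102 106 109 112 112 114 118 119 121 120
 115 109  99  89  81  75]
s17 [168 165 161 157 149 140 127 118 115 117 120 120 119 117 117 118 119 118
 118 117 109 100  89  82]
s17 [175 172 168 164 158 148 134 125 117 116 116 117 113 106 103 100 100  97
  97  98  97  94  89  86]
```

Call:
{"api": "drive_tool", "payload": {
  "rows": [
    [[0, 0, 0, 0], [0, 0, 0, 0], [0, 0, 0, -8], [0, 0, 0, -8], [0, 0, 0, -8], [0, 0, 0, -8], [0, 0, 0, -8], [0, 0, 0, -8], [0, 0, 0, -6], [0, 0, 0, 0]]
  ],
  "jaw": 5
}}

```text
clock: 26.35
tcp_pos: [0.4936, -0.1827, 0.2394]
orientation: [-90.0, -0.0, 14.9]
ft_force: [0.1, -0.1, 0.5]
finger_gap: 0.0498
```

Call:
{"api": "drive_tool", "payload": {
  "rows": [
    [[0, 0, 0, 0], [0, 0, 0, 0], [0, 0, 0, 0], [0, 0, 0, 0], [0, 0, 0, 7], [0, 0, 0, 7], [0, 0, 0, 7], [0, 0, 0, 7]]
  ],
  "jaw": 1,
  "squeeze": 45
}}

```text
clock: 27.15
tcp_pos: [0.4934, -0.1846, 0.2402]
orientation: [-90.1, -0.0, -13.7]
ft_force: [-9.7, -9.6, 11.7]
finger_gap: 0.0212
```

```bash
python3 -c "from h import *;l()"
```

```text
clk 27.15 th -1.5 gap 0.0212 F [ -6.8 -11.9  11.7] ty 0.05 Tz 0.148 Tu 0.13 Ta 0.100
```

Call:
{"api": "drive_tool", "payload": {
  "rows": [
    [[0, 0, 0, 7]]
  ]
}}

```text
clock: 27.25
tcp_pos: [0.4926, -0.184, 0.2399]
orientation: [-90.1, 0.1, -20.7]
ft_force: [-11.4, -4.2, 12.7]
finger_gap: 0.0215
```

```bash
python3 -c "from h import *;l()"
```

```text
clk 27.25 th 5.4 gap 0.0215 F [-9.9 -7.1 12.7] ty 0.76 Tz 0.733 Tu 1.05 Ta 0.234
```

Call:
{"api": "drive_tool", "payload": {
  "rows": [
    [[0, 0, 0, 7]]
  ]
}}

```text
clock: 27.35
tcp_pos: [0.4923, -0.1833, 0.2397]
orientation: [-90.1, 0.1, -27.6]
ft_force: [-11.7, -3.3, 13.7]
finger_gap: 0.0223
```

```bash
python3 -c "from h import *;l()"
```

```text
clk 27.35 th 12.4 gap 0.0223 F [-10.4  -6.3  13.7] ty 1.60 Tz 1.154 Tu 1.98 Ta 0.154
```

Call:
{"api": "drive_tool", "payload": {
  "rows": [
    [[0, 0, 0, 7]]
  ]
}}

```text
clock: 27.45
tcp_pos: [0.4923, -0.1825, 0.2395]
orientation: [-90.1, 0.1, -34.6]
ft_force: [-11.1, 0.8, 11.6]
finger_gap: 0.0238
```

Run:
```python
from h import *
l()
for i in range(2): snap('scene','s18_%d.png'%i)
ss,o=prof(np.mean([cv2.imread('pics/s18_%d.png'%i).astype(np.float32) for i in range(2)],0));print(o.round(0).astype(int))
l()
```

```text
clk 27.45 th 19.3 gap 0.0238 F [-11.   -2.1  11.6] ty 1.60 Tz 1.318 Tu 2.07 Ta 0.300
[[161 160 156 148 137 125 113 106 109 115 116 115 116 117 120 122 123 121
  116 110 100  90  81  75]
 [168 167 163 157 149 141 129 120 119 123 126 124 121 118 117 118 119 118
  118 117 109  98  88  82]
 [174 172 169 164 158 149 136 127 120 120 122 122 116 107 102  98  98  96
   97  98  96  92  86  83]]
clk 27.55 th 19.3 gap 0.0238 F [-7.7 -2.   9.6] ty 1.44 Tz 1.028 Tu 1.77 Ta 0.132
```

Run:
```python
from h import *
I={k:cv2.imread('pics/%s.png'%k).astype(np.float32) for k in('s12','s16')};I['s17']=np.mean([cv2.imread('pics/s17_%d.png'%i).astype(np.float32) for i in range(3)],0);I['s18']=np.mean([cv2.imread('pics/s18_%d.png'%i).astype(np.float32) for i in range(2)],0)
f=lambda i:cv2.convertScaleAbs(cv2.resize(i[203:225,312:332].astype(np.uint8),None,fx=18,fy=18,interpolation=2),alpha=2,beta=-90)
W=np.vstack([np.hstack([f(I['s12']),f(I['s16'])]),np.hstack([f(I['s17']),f(I['s18'])])]);cv2.imwrite('pics/s18c.png',cv2.resize(W,None,fx=.75,fy=.75))
```

```text
(no output)
```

View pics/s18c.png

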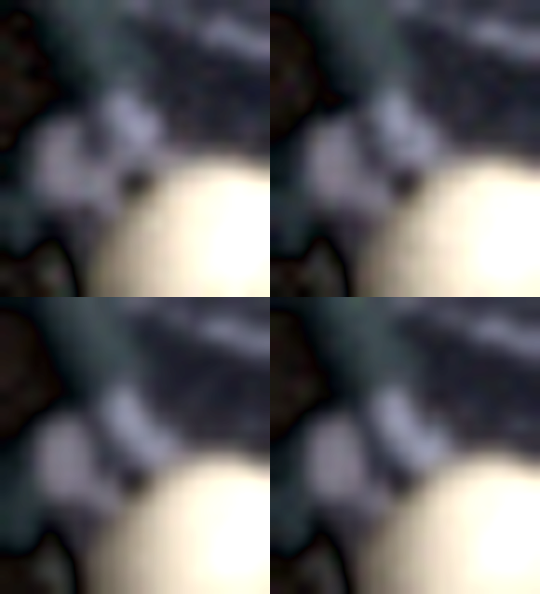

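Call:
{"api": "drive_tool", "payload": {
  "rows": [
    [[0, 0, 0, 0], [0, 0, 0, 0], [0, 0, 0, 0], [0, 0, 0, -7], [0, 0, 0, -7], [0, 0, 0, -5], [0, 0, 0, 0]]
  ],
  "jaw": 7
}}

```text
clock: 28.25
tcp_pos: [0.4936, -0.1828, 0.2394]
orientation: [-90.0, 0.0, -15.2]
ft_force: [0.0, 0.1, -0.3]
finger_gap: 0.0695
```

```bash
cat >> h.py <<'E'
def avg(tag,n=4):
    fs=[r.grab_frame('scene')[...,::-1].astype(np.float32) for i in range(n)];a=np.mean(fs,0);cv2.imwrite(f'pics/{tag}.png',a.round().astype(np.uint8));return a
E
python3 - <<'E'
from h import *
a=avg('A1',5);b=cv2.imread('pics/s12.png').astype(np.float32)
l()
us=(0,.004,.008,.012)
ss,o=prof(a,us);_,p=prof(b,us);print((ss*1e3).round(0).astype(int));print(p.round(0).astype(int));print(o.round(0).astype(int));print((o-p).round(0).astype(int))
f=lambda i:cv2.convertScaleAbs(cv2.resize(i[203:225,312:332].astype(np.uint8),None,fx=18,fy=18,interpolation=2),alpha=2,beta=-90)
d=cv2.resize(np.clip((a-b)[203:225,312:332]*3+128,0,255).astype(np.uint8),None,fx=18,fy=18,interpolation=0)
cv2.imwrite('pics/A1c.png',cv2.resize(np.hstack([f(b),f(a),d]),None,fx=.74,fy=.74))
E
```

```text
clk 28.50 th 0.1 gap 0.0700 F [-0.1 -0.1 -0.6] ty -0.09 Tz 0.020 Tu -0.06 Ta 0.065
[38 40 41 42 44 46 47 49 50 52 53 55 56 58 59 61 62 64 65 67 68 70 71 73]
[[149 146 139 129 116  99  84  76  80  92 100 105 106 104 103 101  99  98
   98  93  83  74  69  65]
 [159 156 152 145 135 124 110  99  98 101 102 107 112 115 117 117 116 116
  114 110 100  90  80  74]
 [167 165 161 157 150 142 129 118 112 110 109 109 112 118 123 124 122 118
  116 115 108  99  89  83]
 [174 171 168 164 158 149 137 127 117 113 107 101  97 103 113 116 114 105
  100  98  96  92  88  87]]
[[153 149 143 133 118 103  92  86  87  94  98 101 103 103 105 105 104 103
  100  93  82  73  69  67]
 [161 159 154 146 135 125 114 107 108 113 115 116 117 119 121 121 121 120
  117 110  98  89  81  75]
 [168 165 162 157 149 140 128 119 118 123 127 125 122 118 119 119 119 118
  118 118 110  99  89  82]
 [173 170 167 163 158 149 136 126 119 120 122 121 114 104 100  98  99  96
   97  98  98  94  88  85]]
[[  3   3   4   3   1   4   8  10   7   2  -2  -4  -3  -1   2   4   6   5
    3   0  -1  -1   0   2]
 [  2   3   2   1   0   1   4   8  10  13  13   9   5   5   4   3   5   5
    3   0  -2  -1   1   1]
 [  0   0   1   0  -1  -2  -1   1   6  13  18  16  10   0  -4  -5  -3   0
    2   3   1   1   0  -1]
 [ -1  -1  -1  -1   0   0  -1  -1   2   7  15  21  16   2 -13 -18 -15  -9
   -3   0   2   2   0  -3]]
```

View pics/A1c.png

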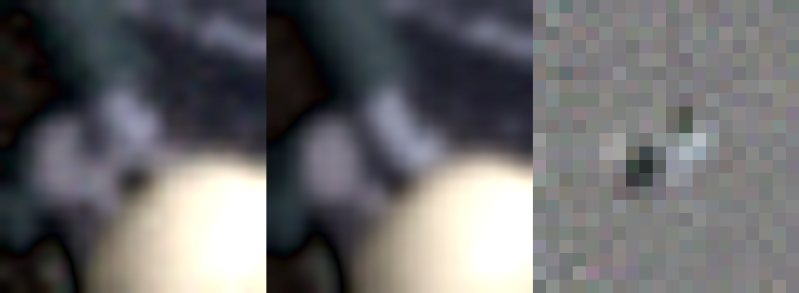

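Run:
```python
from h import *
a=cv2.imread('pics/A1.png').astype(np.float32);b=cv2.imread('pics/s12.png').astype(np.float32)
x0,y0,x1,y1=306,195,338,230;k=17
def ov(img,S):
    v=cv2.resize(np.clip(img[y0:y1,x0:x1],0,255).astype(np.uint8),None,fx=k,fy=k,interpolation=2)
    t=np.linspace(0,2*np.pi,60)
    for s,rr,c in S:
        P=[g2w(ANV+s*A+rr*(np.cos(i)*np.array([1,0,0])+np.sin(i)*U)) for i in t]
        cv2.polylines(v,[((proj('scene',P)-[x0,y0]+.5)*k).astype(int)],True,c,1)
    return v
S=[(.045,.010,(0,0,255)),(.051,.010,(0,255,255)),(.057,.010,(0,255,0)),(.069,.014,(255,0,255)),(0,.016,(255,0,0))]
W=np.hstack([ov(b*2-90,S)[:,:],ov(a*2-90,S)]);d=ov((a-b)*4+128,S)
cv2.imwrite('pics/B1.png',cv2.resize(W,None,fx=.73,fy=.73));cv2.imwrite('pics/B2.png',d)
```

```text
(no output)
```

View pics/B1.png

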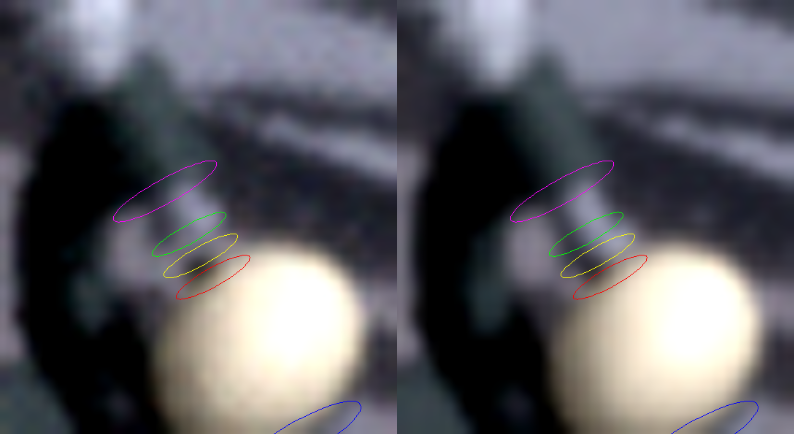

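View pics/B2.png

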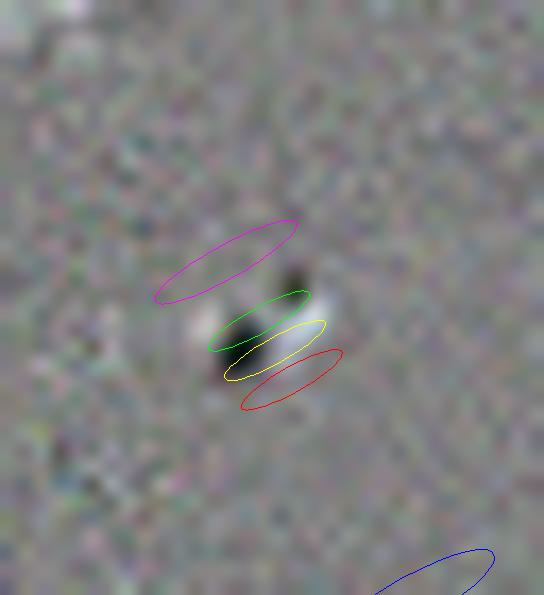

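Call:
{"api": "drive_tool", "payload": {
  "rows": [
    [[0, 0, 0, -8], [0, 0, 0, -8], [0, 0, 0, -8], [0, 0, 0, -4], [0, 0, 0, 0], [0, 0, 0, 0], [0, 0, 0, 0], [0, 0, 0, 0], [0, 0, 0, 0], [0, 0, 0, 0]]
  ],
  "jaw": 1
}}

```text
clock: 29.5
tcp_pos: [0.4947, -0.1831, 0.2399]
orientation: [-90.1, -0.2, 12.5]
ft_force: [6.6, -2.1, -3.4]
finger_gap: 0.027
```

```bash
python3 -c "from h import *;l()"
```

```text
clk 29.50 th -27.8 gap 0.0270 F [ 7.  -0.3 -3.4] ty -0.81 Tz -0.793 Tu -1.13 Ta -0.257
```

Call:
{"api": "drive_tool", "payload": {
  "rows": [
    [[0, 0, 0, 7], [0, 0, 0, 7], [0, 0, 0, 7], [0, 0, 0, 7]]
  ]
}}

```text
clock: 29.9
tcp_pos: [0.4931, -0.1842, 0.2399]
orientation: [-90.1, -0.0, -15.8]
ft_force: [-8.2, -3.7, 8.3]
finger_gap: 0.0214
```

```bash
python3 -c "from h import *;l()"
```

```text
clk 29.90 th 0.6 gap 0.0214 F [-7.  -5.8  8.3] ty 0.30 Tz 0.311 Tu 0.43 Ta 0.111
```

Call:
{"api": "drive_tool", "payload": {
  "rows": [
    [[0, 0, 0, 7]]
  ]
}}

```text
clock: 30.0
tcp_pos: [0.4925, -0.1835, 0.2397]
orientation: [-90.1, 0.1, -22.8]
ft_force: [-6.6, 0.5, 5.4]
finger_gap: 0.0216
```

```bash
python3 -c "from h import *;l()"
```

```text
clk 30.00 th 7.5 gap 0.0216 F [-6.5 -1.3  5.4] ty 0.73 Tz 0.792 Tu 1.07 Ta 0.298
```

Call:
{"api": "drive_tool", "payload": {
  "rows": [
    [[0, 0, 0, 7]]
  ]
}}

```text
clock: 30.1
tcp_pos: [0.4924, -0.1827, 0.2395]
orientation: [-90.1, 0.1, -29.7]
ft_force: [-5.3, 3.0, 3.9]
finger_gap: 0.023
```

```bash
python3 -c "from h import *;l()"
```

```text
clk 30.10 th 14.4 gap 0.0230 F [-5.9  1.5  3.9] ty 1.07 Tz 0.985 Tu 1.45 Ta 0.286
```

Call:
{"api": "drive_tool", "payload": {
  "rows": [
    [[0, 0, 0, 7]]
  ]
}}

```text
clock: 30.2
tcp_pos: [0.4922, -0.1825, 0.2395]
orientation: [-90.1, 0.1, -36.7]
ft_force: [-11.7, -2.0, 14.8]
finger_gap: 0.0247
```

```bash
python3 -c "from h import *;l()"
```

```text
clk 30.20 th 21.4 gap 0.0247 F [-10.8  -5.   14.8] ty 1.65 Tz 1.245 Tu 2.07 Ta 0.209
```

Call:
{"api": "drive_tool", "payload": {
  "rows": [
    [[0, 0, 0, 0], [0, 0, 0, 0], [0, 0, 0, 0], [0, 0, 0, -7], [0, 0, 0, -7], [0, 0, 0, -7], [0, 0, 0, 0]]
  ],
  "jaw": 7
}}

```text
clock: 30.9
tcp_pos: [0.4936, -0.1827, 0.2394]
orientation: [-90.0, 0.0, -15.1]
ft_force: [-0.1, 0.3, -0.3]
finger_gap: 0.0696
```

```bash
cat >> h.py <<'E'
def cmpd(a,b,out):
    x0,y0,x1,y1=306,195,338,230;k=11;t=np.linspace(0,2*np.pi,60)
    def ov(img):
        v=cv2.resize(np.clip(img[y0:y1,x0:x1],0,255).astype(np.uint8),None,fx=k,fy=k,interpolation=2)
        for s,rr,c in[(.045,.010,(0,0,255)),(.051,.010,(0,255,255)),(.057,.010,(0,255,0))]:
            P=[g2w(ANV+s*A+rr*(np.cos(i)*np.array([1,0,0])+np.sin(i)*U)) for i in t]
            cv2.polylines(v,[((proj('scene',P)-[x0,y0]+.5)*k).astype(int)],True,c,1)
        return v
    cv2.imwrite(out,np.hstack([ov(a*2-90),ov((a-b)*4+128)]))
E
python3 - <<'E'
from h import *
l();a=avg('A2',5);b=cv2.imread('pics/A1.png').astype(np.float32);cmpd(a,b,'pics/A2c.png')
us=(0,.004,.008,.012);ss,o=prof(a,us);_,p=prof(b,us);print((ss*1e3).round(0).astype(int));print(o.round(0).astype(int));print((o-p).round(0).astype(int))
E
```

```text
clk 30.90 th -0.1 gap 0.0696 F [-0.2  0.2 -0.3] ty -0.17 Tz 0.012 Tu -0.12 Ta 0.098
[38 40 41 42 44 46 47 49 50 52 53 55 56 58 59 61 62 64 65 67 68 70 71 73]
[[152 148 142 132 120 110 105 102  98  98 101 103 104 103 106 105 104 104
  101  94  83  74  69  67]
 [161 159 154 145 136 128 121 116 114 116 116 117 119 120 121 120 121 122
  118 110  98  89  81  74]
 [168 165 161 156 148 140 131 125 124 125 124 122 121 119 120 120 121 120
  119 117 109  99  90  83]
 [173 170 168 164 158 149 136 128 123 124 121 118 111 103 100  98  98  96
   98  99  97  93  88  85]]
[[-1 -1 -1  0  3  7 14 16 11  4  3  2  1  1  0  0  0  1  1  1  1  0  0  0]
 [ 0  0  0 -1  1  4  7  9  7  2  1  2  1  0  0  0  0  1  1  0  0  0  0 -1]
 [ 0  0  0 -1 -1  0  3  6  6  2 -3 -4 -1  1  1  1  1  2  1  0 -1  0  1  1]
 [ 0  0  0  0  0 -1  0  2  4  4 -1 -4 -3 -1  1  1  0  0  2  1 -1 -2 -1  0]]
```

View pics/A2c.png

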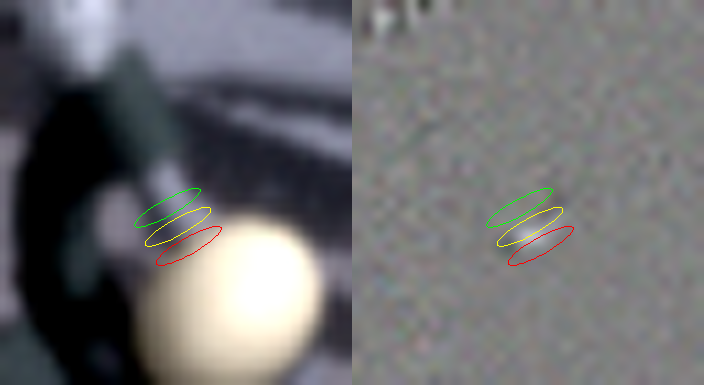

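Call:
{"api": "drive_tool", "payload": {
  "rows": [
    [[0, 0, 0, -8], [0, 0, 0, -8], [0, 0, 0, -8], [0, 0, 0, -4], [0, 0, 0, 0], [0, 0, 0, 0], [0, 0, 0, 0], [0, 0, 0, 0], [0, 0, 0, 0], [0, 0, 0, 0]]
  ],
  "jaw": 1
}}

```text
clock: 32.15
tcp_pos: [0.4948, -0.1831, 0.2399]
orientation: [-90.1, -0.2, 12.5]
ft_force: [6.0, -2.7, -2.7]
finger_gap: 0.0272
```

Call:
{"api": "drive_tool", "payload": {
  "rows": [
    [[0, 0, 0, 7], [0, 0, 0, 7], [0, 0, 0, 7], [0, 0, 0, 7]]
  ]
}}

```text
clock: 32.55
tcp_pos: [0.4931, -0.1842, 0.24]
orientation: [-90.1, -0.0, -15.8]
ft_force: [-7.8, -5.0, 9.6]
finger_gap: 0.0213
```

```bash
python3 -c "from h import *;l()"
```

```text
clk 32.55 th 0.6 gap 0.0213 F [-6.2 -6.9  9.6] ty 0.45 Tz 0.296 Tu 0.53 Ta 0.021
```

Call:
{"api": "drive_tool", "payload": {
  "rows": [
    [[0, 0, 0, 7]]
  ]
}}

```text
clock: 32.65
tcp_pos: [0.4925, -0.1837, 0.2398]
orientation: [-90.1, 0.1, -22.8]
ft_force: [-8.2, -1.1, 7.7]
finger_gap: 0.0214
```

```bash
python3 -c "from h import *;l()"
```

```text
clk 32.65 th 7.5 gap 0.0214 F [-7.6 -3.2  7.7] ty 0.91 Tz 0.824 Tu 1.22 Ta 0.234
```

Call:
{"api": "drive_tool", "payload": {
  "rows": [
    [[0, 0, 0, 7]]
  ]
}}

```text
clock: 32.75
tcp_pos: [0.4923, -0.1829, 0.2396]
orientation: [-90.1, 0.1, -29.7]
ft_force: [-3.4, 5.9, 1.9]
finger_gap: 0.0232
```

```bash
python3 -c "from h import *;l()"
```

```text
clk 32.75 th 14.5 gap 0.0232 F [-4.8  4.8  1.9] ty 1.11 Tz 0.935 Tu 1.45 Ta 0.227
```

Call:
{"api": "drive_tool", "payload": {
  "rows": [
    [[0, 0, 0, 7]]
  ]
}}

```text
clock: 32.85
tcp_pos: [0.4922, -0.1823, 0.2394]
orientation: [-90.1, 0.2, -36.7]
ft_force: [-10.1, -4.1, 16.4]
finger_gap: 0.0245
```

```bash
python3 -c "from h import *;l()"
```

```text
clk 32.85 th 21.4 gap 0.0245 F [-8.7 -6.6 16.4] ty 1.40 Tz 1.155 Tu 1.82 Ta 0.260
```

Call:
{"api": "drive_tool", "payload": {
  "rows": [
    [[0, 0, 0, 0], [0, 0, 0, 0], [0, 0, 0, 0], [0, 0, 0, -7], [0, 0, 0, -7], [0, 0, 0, -7], [0, 0, 0, 0]]
  ],
  "jaw": 7
}}

```text
clock: 33.55
tcp_pos: [0.4936, -0.1827, 0.2394]
orientation: [-90.0, 0.0, -15.1]
ft_force: [0.7, 0.7, -0.5]
finger_gap: 0.0699
```

```bash
cat >> h.py <<'E'
def thim(names,out):
    x0,y0,x1,y1=296,168,318,206;k=12
    I=[cv2.imread(f'pics/{n}.png').astype(np.float32)[y0:y1,x0:x1] for n in names]
    f=lambda v:cv2.resize(np.clip(v,0,255).astype(np.uint8),None,fx=k,fy=k,interpolation=2)
    L=[f(I[-1]*1.5-60)]+[f((I[i+1]-I[i])*4+128) for i in range(len(I)-1)]
    W=np.hstack(L);cv2.imwrite(out,W[:,:800] if W.shape[1]>800 else W)
    for i in range(len(I)-1):print(names[i+1],'-',names[i],'rms thimble',np.sqrt(((I[i+1]-I[i])[12:34,4:20]**2).mean()).round(2))
E
python3 - <<'E'
from h import *
l();a=avg('A3',5);b=cv2.imread('pics/A2.png').astype(np.float32);cmpd(a,b,'pics/A3c.png')
us=(0,.004,.008,.012);ss,o=prof(a,us);_,p=prof(b,us);print((ss*1e3).round(0).astype(int));print(o.round(0).astype(int));print((o-p).round(0).astype(int))
thim(['A1','A2','A3'],'pics/A3t.png')
E
```

```text
clk 33.55 th -0.1 gap 0.0699 F [ 0.5  0.9 -0.5] ty 0.05 Tz -0.061 Tu -0.00 Ta -0.077
[38 40 41 42 44 46 47 49 50 52 53 55 56 58 59 61 62 64 65 67 68 70 71 73]
[[152 148 142 134 125 116 110 104  98  99 101 103 104 104 106 106 105 104
  101  93  82  73  69  66]
 [161 159 153 145 137 130 122 114 110 110 113 116 119 121 122 121 121 121
  117 110  99  89  82  76]
 [168 166 162 156 148 140 131 126 121 117 115 115 118 119 120 120 120 118
  118 117 109  99  88  83]
 [174 172 169 164 158 149 138 131 124 118 111 107 103 100  99  98  98  95
   96  98  97  94  88  85]]
[[  0   0   0   2   4   6   5   3   1   0   0  -1   0   1   1   1   1   0
    0  -1  -1  -1   0   0]
 [  0   0  -1   0   1   2   1  -1  -4  -6  -4  -1   0   1   1   0   0   0
    0   0   1   0   1   2]
 [  1   1   1   1   1   1   1   0  -4  -8  -9  -6  -3  -1   0   0  -1  -1
   -1  -1   0   0  -1   0]
 [  1   1   2   1   0   1   2   3   0  -6 -11 -11  -8  -4  -1   0   0  -1
   -2  -2   0   1   1   0]]
A2 - A1 rms thimble 4.14
A3 - A2 rms thimble 3.54
```

View pics/A3c.png

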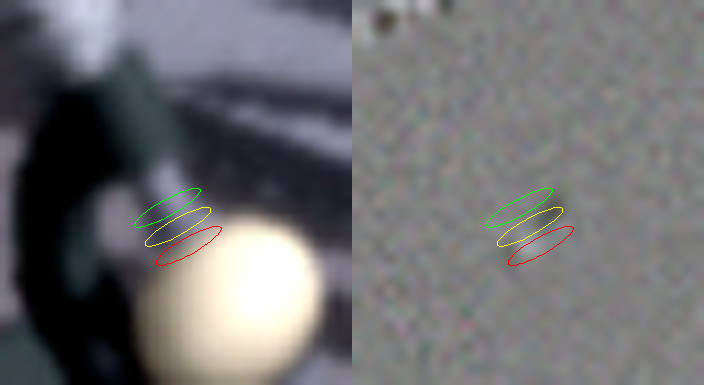

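View pics/A3t.png

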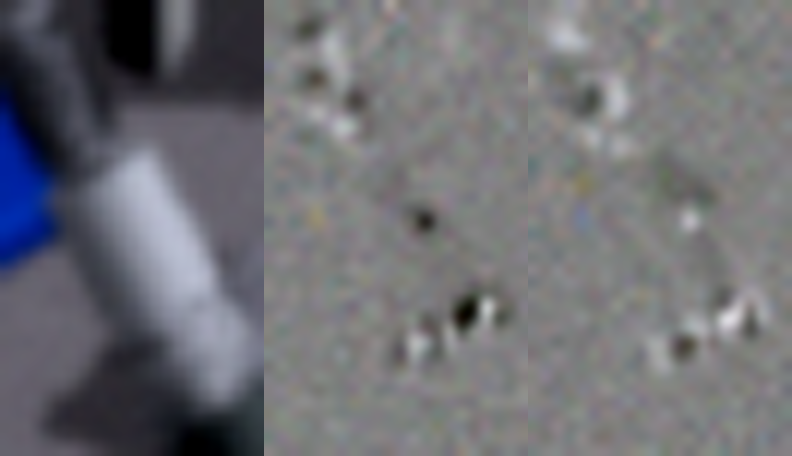

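Call:
{"api": "drive_tool", "payload": {
  "rows": [
    [[0, 0, 0, -7], [0, 0, 0, -7], [0, 0, 0, 0], [0, 0, 0, 0], [0, 0, 0, 0], [0, 0, 0, 0], [0, 0, 0, 0], [0, 0, 0, 0]]
  ],
  "jaw": 1
}}

```text
clock: 34.6
tcp_pos: [0.4941, -0.1827, 0.2397]
orientation: [-90.0, -0.1, -1.3]
ft_force: [4.6, 0.0, -1.7]
finger_gap: 0.0236
```

Call:
{"api": "drive_tool", "payload": {
  "rows": [
    [[0, 0, 0, 7], [0, 0, 0, 7], [0, 0, 0, 7], [0, 0, 0, 7]]
  ]
}}

```text
clock: 35.0
tcp_pos: [0.4924, -0.1826, 0.2395]
orientation: [-90.1, 0.1, -29.5]
ft_force: [-7.5, 0.7, 9.4]
finger_gap: 0.0226
```

```bash
python3 -c "from h import *;l()"
```

```text
clk 35.00 th 14.3 gap 0.0226 F [-7.4 -1.3  9.4] ty 1.39 Tz 1.061 Tu 1.75 Ta 0.184
```

Call:
{"api": "drive_tool", "payload": {
  "rows": [
    [[0, 0, 0, 0], [0, 0, 0, 0], [0, 0, 0, 0], [0, 0, 0, -7], [0, 0, 0, -7], [0, 0, 0, 0], [0, 0, 0, 0]]
  ],
  "jaw": 7
}}

```text
clock: 35.7
tcp_pos: [0.4935, -0.1829, 0.2394]
orientation: [-90.0, 0.0, -15.4]
ft_force: [0.7, -0.7, 0.5]
finger_gap: 0.0702
```

Run:
```python
from h import *
l();a=avg('A4',5);b=cv2.imread('pics/A3.png').astype(np.float32);cmpd(a,b,'pics/A4c.png')
us=(0,.004,.008,.012);ss,o=prof(a,us);_,p=prof(b,us);print((o-p).round(0).astype(int))
thim(['A2','A3','A4'],'pics/A4t.png')
```

```text
clk 35.70 th 0.2 gap 0.0702 F [ 0.9 -0.5  0.5] ty 0.12 Tz -0.024 Tu 0.08 Ta -0.081
[[ 0  1  0 -2 -4 -3 -2 -1  1  4  4  2  0  0  0  1  0  0 -1  0  1  1  0  0]
 [ 0  1  0 -1 -2 -1  2  5  7  8  7  4  3  1  0  0  0  0 -1 -1  0  0 -1 -2]
 [-1  0  0  0  0  1  3  6  8  8  8  6  4  2  1  0  0  0  0  0  0  1  2  0]
 [-1 -1 -1 -1  0  1  2  4  4  2  0  0  0  1  2  1  1  1  1  0  0  0  0  0]]
A3 - A2 rms thimble 3.54
A4 - A3 rms thimble 2.95
```

View pics/A4c.png

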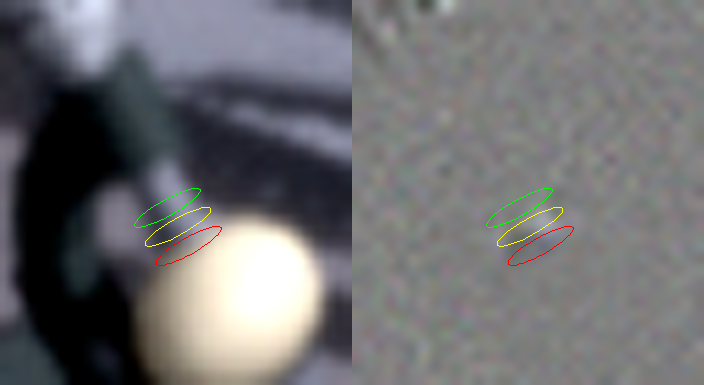

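View pics/A4t.png

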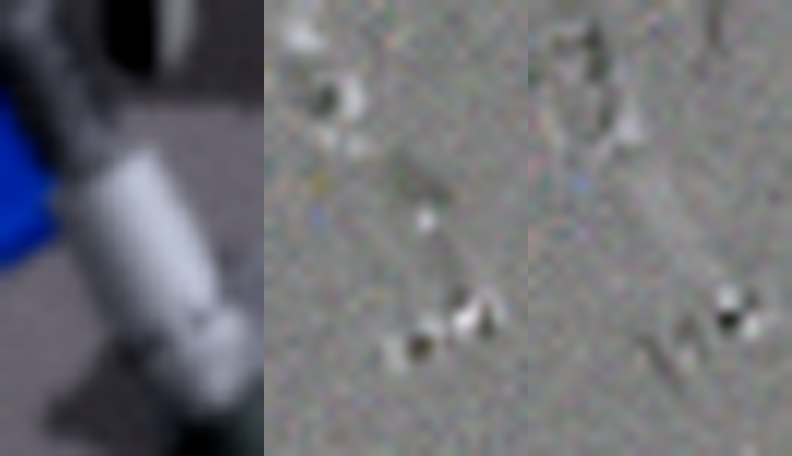

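Call:
{"api": "drive_tool", "payload": {
  "rows": [
    [[0, 0, 0, -7], [0, 0, 0, -7], [0, 0, 0, 0], [0, 0, 0, 0], [0, 0, 0, 0], [0, 0, 0, 0], [0, 0, 0, 0], [0, 0, 0, 0]]
  ],
  "jaw": 1
}}

```text
clock: 36.75
tcp_pos: [0.4941, -0.1827, 0.2396]
orientation: [-90.0, -0.1, -1.3]
ft_force: [3.5, 1.0, -2.0]
finger_gap: 0.0232
```

Call:
{"api": "drive_tool", "payload": {
  "rows": [
    [[0, 0, 0, 7], [0, 0, 0, 7], [0, 0, 0, 7], [0, 0, 0, 7]]
  ]
}}

```text
clock: 37.15
tcp_pos: [0.4924, -0.1826, 0.2395]
orientation: [-90.1, 0.1, -29.5]
ft_force: [-7.8, 0.6, 8.0]
finger_gap: 0.0228
```

```bash
python3 -c "from h import *;l()"
```

```text
clk 37.15 th 14.3 gap 0.0228 F [-7.7 -1.5  8. ] ty 1.43 Tz 1.114 Tu 1.82 Ta 0.210
```

Call:
{"api": "drive_tool", "payload": {
  "rows": [
    [[0, 0, 0, 0], [0, 0, 0, 0], [0, 0, 0, 0], [0, 0, 0, -7], [0, 0, 0, -7], [0, 0, 0, 0], [0, 0, 0, 0]]
  ],
  "jaw": 7
}}

```text
clock: 37.85
tcp_pos: [0.4935, -0.1829, 0.2394]
orientation: [-90.0, 0.0, -15.4]
ft_force: [0.1, 0.1, 0.2]
finger_gap: 0.0696
```

Run:
```python
from h import *
l();a=avg('A5',5);b=cv2.imread('pics/A4.png').astype(np.float32)
us=(0,.004,.008,.012);ss,o=prof(a,us);_,p=prof(b,us);print((o-p).round(0).astype(int))
thim(['A3','A4','A5'],'pics/A5t.png')
```

```text
clk 37.85 th 0.2 gap 0.0696 F [0.  0.1 0.2] ty -0.03 Tz 0.025 Tu -0.01 Ta 0.037
[[  0  -1  -1   1   2   2   2   1   0   0  -1  -1  -1   0  -1  -2  -2  -1
    0   0  -1   0   1   0]
 [  0   1   1   3   3   3   0  -3  -5  -4  -1   2   2   1   0   0   0   0
    0   0   0   0   0   1]
 [  0   0  -1   0   1   2  -1  -7 -10  -8  -4  -1   1   2   0   0   0   1
    1  -1  -1  -1  -1   1]
 [  0   0   0   0  -1  -1  -2  -5  -7  -6  -3  -1   0   0  -1  -1   0   0
    1   0   0   0   0   1]]
A4 - A3 rms thimble 2.95
A5 - A4 rms thimble 3.72
```

View pics/A5t.png

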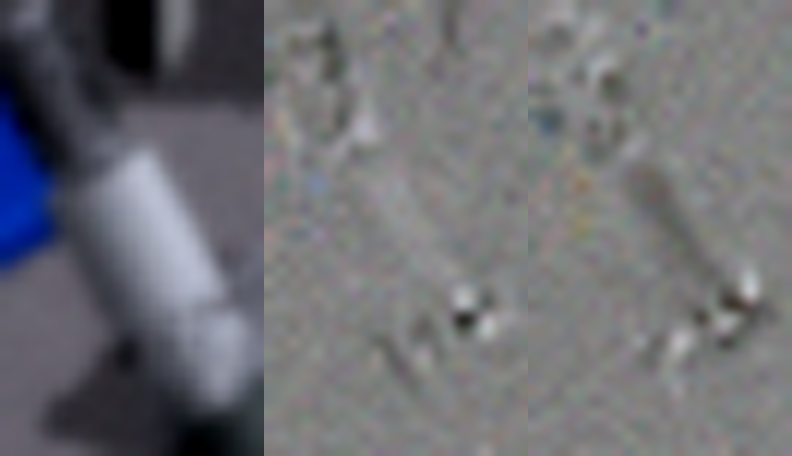

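Call:
{"api": "drive_tool", "payload": {
  "rows": [
    [[0, 0, 0, -7], [0, 0, 0, -7], [0, 0, 0, 0], [0, 0, 0, 0], [0, 0, 0, 0], [0, 0, 0, 0], [0, 0, 0, 0], [0, 0, 0, 0]]
  ],
  "jaw": 1
}}

```text
clock: 38.9
tcp_pos: [0.4941, -0.1827, 0.2396]
orientation: [-90.0, -0.1, -1.3]
ft_force: [3.2, 0.7, -2.0]
finger_gap: 0.0235
```

Call:
{"api": "drive_tool", "payload": {
  "rows": [
    [[0, 0, 0, 7], [0, 0, 0, 7], [0, 0, 0, 7], [0, 0, 0, 7]]
  ]
}}

```text
clock: 39.3
tcp_pos: [0.4923, -0.1826, 0.2395]
orientation: [-90.1, 0.1, -29.5]
ft_force: [-7.8, 0.1, 9.6]
finger_gap: 0.0222
```

```bash
python3 -c "from h import *;l()"
```

```text
clk 39.30 th 14.3 gap 0.0222 F [-7.5 -1.9  9.6] ty 1.48 Tz 1.109 Tu 1.85 Ta 0.178
```

Call:
{"api": "drive_tool", "payload": {
  "rows": [
    [[0, 0, 0, 0], [0, 0, 0, 0], [0, 0, 0, 0], [0, 0, 0, -7], [0, 0, 0, -7], [0, 0, 0, 0], [0, 0, 0, 0]]
  ],
  "jaw": 7
}}

```text
clock: 40.0
tcp_pos: [0.4935, -0.1829, 0.2394]
orientation: [-90.0, 0.0, -15.4]
ft_force: [-0.2, -0.1, 0.8]
finger_gap: 0.0698
```

Run:
```python
from h import *
l();a=avg('A6',5);b=cv2.imread('pics/A5.png').astype(np.float32)
us=(0,.004,.008,.012);ss,o=prof(a,us);_,p=prof(b,us);print((o-p).round(0).astype(int))
thim(['A4','A5','A6'],'pics/A6t.png')
```

```text
clk 40.00 th 0.2 gap 0.0698 F [-0.1 -0.1  0.8] ty -0.08 Tz 0.021 Tu -0.05 Ta 0.058
[[ 0  0  0 -2 -5 -7 -7 -5 -1  0  0  1  1  0 -1  0  1  1  2  1  0 -1 -1 -1]
 [ 0 -2 -3 -5 -6 -7 -6 -2  2  4  1 -1 -1 -1 -1  0  0  0  1  1  0 -1  0 -1]
 [ 0 -1 -2 -3 -4 -4 -5 -4 -1  2  2  1  0  0 -1 -1 -1 -1  0  1  1  0 -1 -1]
 [ 0  1  1  0  0 -1 -1 -1 -3 -3 -1  0  1  1  0  0 -1 -1 -1 -1  0  0  0  0]]
A5 - A4 rms thimble 3.72
A6 - A5 rms thimble 3.53
```

View pics/A6t.png

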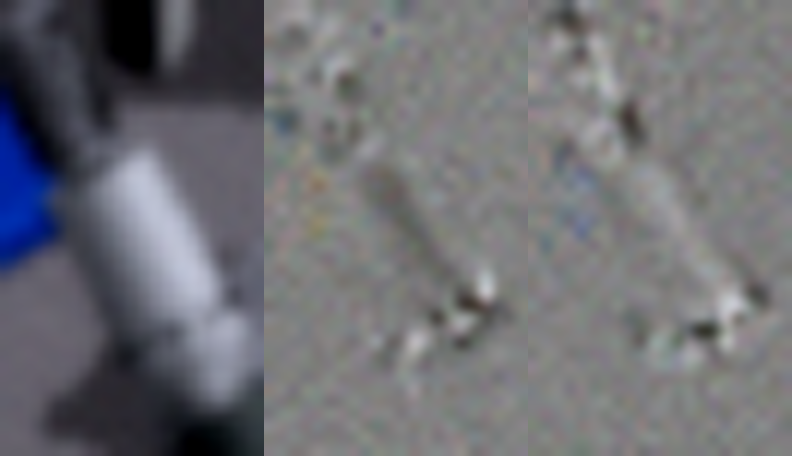

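Call:
{"api": "drive_tool", "payload": {
  "rows": [
    [[0, 0, 0, -7], [0, 0, 0, -7], [0, 0, 0, 0], [0, 0, 0, 0], [0, 0, 0, 0], [0, 0, 0, 0], [0, 0, 0, 0], [0, 0, 0, 0]]
  ],
  "jaw": 1
}}

```text
clock: 41.05
tcp_pos: [0.4941, -0.1826, 0.2397]
orientation: [-90.0, -0.1, -1.3]
ft_force: [3.2, -0.2, -2.8]
finger_gap: 0.0231
```

Call:
{"api": "drive_tool", "payload": {
  "rows": [
    [[0, 0, 0, 7], [0, 0, 0, 7], [0, 0, 0, 7], [0, 0, 0, 7]]
  ]
}}

```text
clock: 41.45
tcp_pos: [0.4924, -0.1826, 0.2395]
orientation: [-90.1, 0.1, -29.5]
ft_force: [-6.5, 1.6, 7.3]
finger_gap: 0.0227
```

```bash
python3 -c "from h import *;l()"
```

```text
clk 41.45 th 14.3 gap 0.0227 F [-6.7 -0.2  7.3] ty 1.27 Tz 1.050 Tu 1.65 Ta 0.241
```

Call:
{"api": "drive_tool", "payload": {
  "rows": [
    [[0, 0, 0, 0], [0, 0, 0, 0], [0, 0, 0, 0], [0, 0, 0, -7], [0, 0, 0, -7], [0, 0, 0, 0], [0, 0, 0, 0]]
  ],
  "jaw": 7
}}

```text
clock: 42.15
tcp_pos: [0.4935, -0.1829, 0.2394]
orientation: [-90.0, 0.0, -15.4]
ft_force: [0.5, -0.1, -0.0]
finger_gap: 0.0694
```

Run:
```python
from h import *
l();a=avg('A7',5);b=cv2.imread('pics/A6.png').astype(np.float32);cmpd(a,b,'pics/A7c.png')
us=(0,.004,.008,.012);ss,o=prof(a,us);_,p=prof(b,us);print((o-p).round(0).astype(int))
thim(['A5','A6','A7'],'pics/A7t.png')
```

```text
clk 42.15 th 0.2 gap 0.0694 F [ 0.5  0.1 -0. ] ty 0.05 Tz 0.045 Tu 0.07 Ta 0.011
[[-1 -5 -8 -8 -6 -2  1  3  3  2  1  0  1  1  2  2  1  0 -1 -1  0  1  2  3]
 [-1 -1 -3 -3 -2 -1  1  2  2  2  1  0  0  1  1  1  0  0 -1  0  1  1  1  2]
 [ 0  1  0 -1 -1 -1  0  2  2  3  3  2  0  0  0  1  0  0  0  0  0 -1 -1 -1]
 [-1 -2 -2 -2 -3 -3 -3 -2  0  3  4  3  1  0  0  1  1  0  0  0  0 -1  0  0]]
A6 - A5 rms thimble 3.53
A7 - A6 rms thimble 3.56
```

View pics/A7t.png

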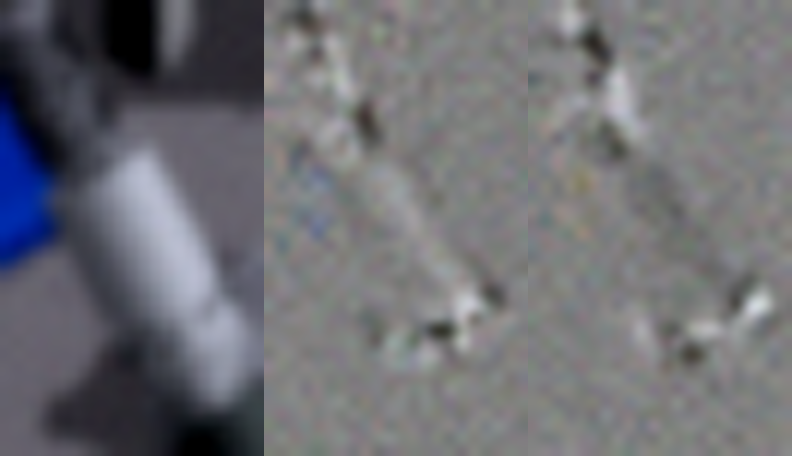

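View pics/A7c.png

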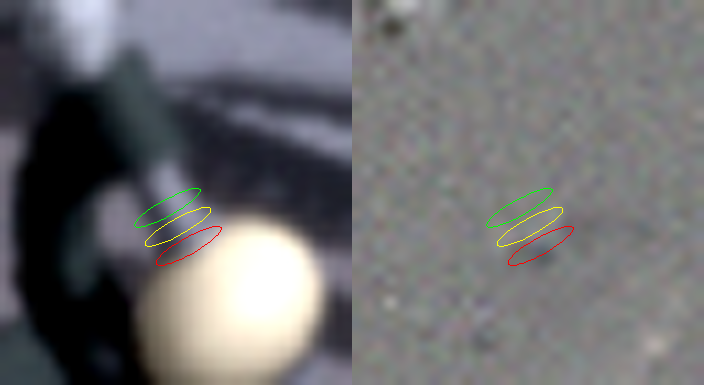

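Call:
{"api": "drive_tool", "payload": {
  "rows": [
    [[0, 0, 0, -7], [0, 0, 0, -7], [0, 0, 0, 0], [0, 0, 0, 0], [0, 0, 0, 0], [0, 0, 0, 0], [0, 0, 0, 0], [0, 0, 0, 0]]
  ],
  "jaw": 1
}}

```text
clock: 43.2
tcp_pos: [0.4941, -0.1827, 0.2396]
orientation: [-90.0, -0.1, -1.3]
ft_force: [4.5, 0.6, -2.1]
finger_gap: 0.0233
```

Call:
{"api": "drive_tool", "payload": {
  "rows": [
    [[0, 0, 0, 7], [0, 0, 0, 7], [0, 0, 0, 7], [0, 0, 0, 7]]
  ]
}}

```text
clock: 43.6
tcp_pos: [0.4922, -0.1831, 0.2396]
orientation: [-90.1, 0.1, -29.5]
ft_force: [-10.6, -1.4, 11.9]
finger_gap: 0.0223
```

```bash
python3 -c "from h import *;l()"
```

```text
clk 43.60 th 14.3 gap 0.0223 F [-9.9 -4.1 11.9] ty 1.44 Tz 1.322 Tu 1.95 Ta 0.384
```

Call:
{"api": "drive_tool", "payload": {
  "rows": [
    [[0, 0, 0, 0], [0, 0, 0, 0], [0, 0, 0, 0], [0, 0, 0, -7], [0, 0, 0, -7], [0, 0, 0, 0], [0, 0, 0, 0]]
  ],
  "jaw": 7
}}

```text
clock: 44.3
tcp_pos: [0.4935, -0.1828, 0.2394]
orientation: [-90.0, 0.0, -15.4]
ft_force: [-0.3, 0.1, -0.0]
finger_gap: 0.0695
```

Run:
```python
from h import *
l();a=avg('A8',5);b=cv2.imread('pics/A7.png').astype(np.float32);cmpd(a,b,'pics/A8c.png')
us=(0,.004,.008,.012);ss,o=prof(a,us);_,p=prof(b,us);print((o-p).round(0).astype(int))
thim(['A6','A7','A8'],'pics/A8t.png')
```

```text
clk 44.30 th 0.2 gap 0.0695 F [-0.3 -0.  -0. ] ty -0.13 Tz -0.015 Tu -0.11 Ta 0.057
[[-1 -2 -2 -2 -1  0  1  1  0  0  0  0 -1 -2 -2 -2 -1 -1  0 -1  0  0 -1 -1]
 [-1 -1 -1  0  1  3  4  3  1  0  0  1  0 -1 -3 -3 -1  0  1  1  1  0  0  0]
 [-1 -2 -2 -1  1  4  6  5  2  0  0  0  1  1  1  0  0  1  1  0  0  0  0  1]
 [-1 -1  0  0  0  1  2  2  1  0 -1 -1  0  1  0  0  0  0  0  0  0  0  0  0]]
A7 - A6 rms thimble 3.56
A8 - A7 rms thimble 2.59
```

View pics/A8t.png

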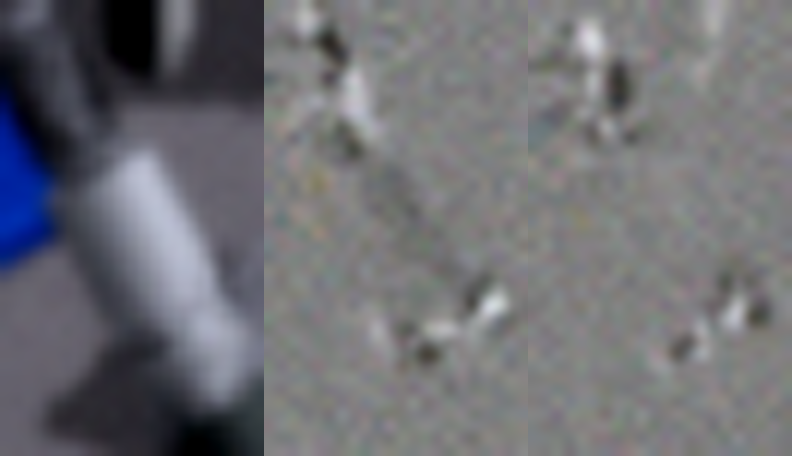

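View pics/A8c.png

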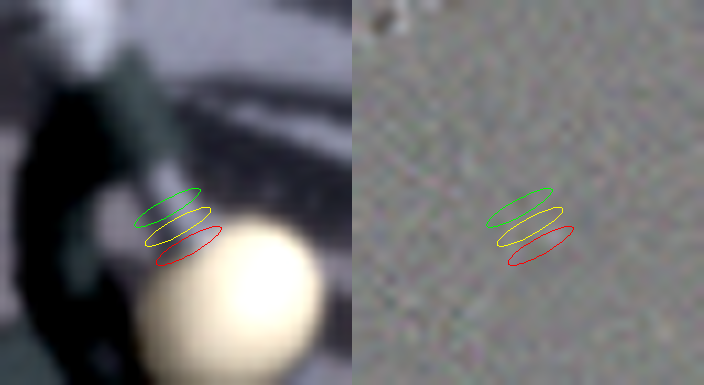

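Call:
{"api": "drive_tool", "payload": {
  "rows": [
    [[0, 0, 0, -7], [0, 0, 0, -7], [0, 0, 0, 0], [0, 0, 0, 0], [0, 0, 0, 0], [0, 0, 0, 0], [0, 0, 0, 0], [0, 0, 0, 0]]
  ],
  "jaw": 1
}}

```text
clock: 45.35
tcp_pos: [0.4941, -0.1826, 0.2396]
orientation: [-90.0, -0.1, -1.3]
ft_force: [3.3, 0.5, -2.4]
finger_gap: 0.0239
```

Call:
{"api": "drive_tool", "payload": {
  "rows": [
    [[0, 0, 0, 7], [0, 0, 0, 7], [0, 0, 0, 7]]
  ]
}}

```text
clock: 45.65
tcp_pos: [0.4923, -0.1838, 0.2397]
orientation: [-90.1, 0.1, -22.6]
ft_force: [-11.1, -5.3, 13.0]
finger_gap: 0.0214
```

```bash
python3 -c "from h import *;l()"
```

```text
clk 45.65 th 7.3 gap 0.0214 F [-9.3 -8.  13. ] ty 1.17 Tz 1.035 Tu 1.56 Ta 0.281
```

Call:
{"api": "drive_tool", "payload": {
  "rows": [
    [[0, 0, 0, 7]]
  ]
}}

```text
clock: 45.75
tcp_pos: [0.4923, -0.183, 0.2395]
orientation: [-90.1, 0.1, -29.5]
ft_force: [-8.1, -1.5, 10.6]
finger_gap: 0.0225
```

```bash
python3 -c "from h import *;l()"
```

```text
clk 45.75 th 14.3 gap 0.0225 F [-7.4 -3.6 10.6] ty 1.76 Tz 1.243 Tu 2.15 Ta 0.148
```

Call:
{"api": "drive_tool", "payload": {
  "rows": [
    [[0, 0, 0, 0], [0, 0, 0, 0], [0, 0, 0, 0], [0, 0, 0, -7], [0, 0, 0, -7], [0, 0, 0, 0], [0, 0, 0, 0]]
  ],
  "jaw": 7
}}

```text
clock: 46.45
tcp_pos: [0.4935, -0.1829, 0.2394]
orientation: [-90.0, 0.0, -15.4]
ft_force: [-0.0, 0.1, -0.9]
finger_gap: 0.07
```

Run:
```python
from h import *
l();a=avg('A9',5);b=cv2.imread('pics/A8.png').astype(np.float32);cmpd(a,b,'pics/A9c.png')
us=(0,.004,.008,.012);ss,o=prof(a,us);_,p=prof(b,us);print((o-p).round(0).astype(int))
thim(['A7','A8','A9'],'pics/A9t.png')
```

```text
clk 46.45 th 0.2 gap 0.0700 F [-0.   0.  -0.9] ty -0.08 Tz -0.025 Tu -0.08 Ta 0.023
[[ 0  1  0  0  0  0  0  1  1  0  0 -1 -1  0  1  1  0  0  0  0  0  0 -1 -1]
 [ 0  1  2  1  0  0 -1 -1 -1  0  0  0  0  1  2  3  1  0  0  0 -1  0 -1 -2]
 [ 0  1  1  0  0  0  0  0 -1  0 -1 -1 -1 -1 -1  0  0 -1 -1  0  0  1  1  1]
 [ 1  2  1  0 -1 -1  0  0  0  0  1  1  1 -1 -2 -2  0  1  1  1  1  0  0  0]]
A8 - A7 rms thimble 2.59
A9 - A8 rms thimble 1.29
```

View pics/A9t.png

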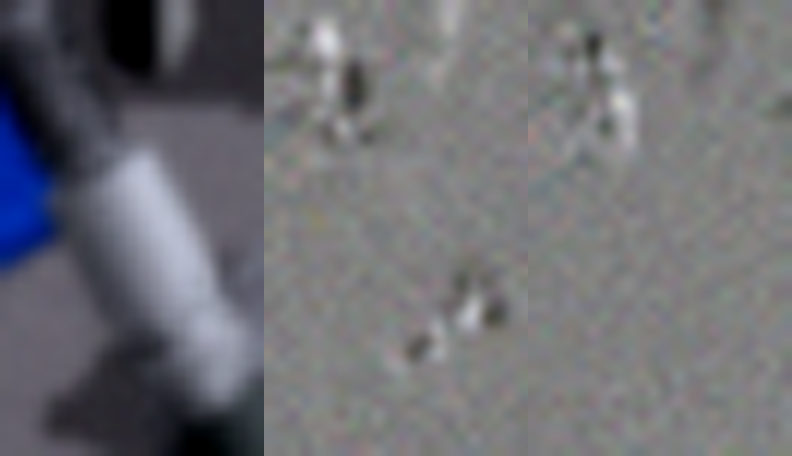

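The thimble stood still in this step while the knob's knurl moved, so the clutch has slipped. I stop turning here, back the open gripper straight up and check.

Call:
{"api": "drive_tool", "payload": {
  "rows": [
    [[0, 0, 0, 0], [0, -1, 0, 0], [0, -2, 0, 0], [0, -3, 0, 0], [0, -3, 0, 0], [0, -3, 0, 0], [0, -3, -3, 0], [0, 0, -3, 0], [0, 0, 0, 0], [0, 0, 0, 0]]
  ],
  "jaw": 9.4
}}

```text
clock: 47.7
tcp_pos: [0.4776, -0.2408, 0.3899]
orientation: [-90.0, -0.0, -15.3]
ft_force: [1.3, 0.5, -0.1]
finger_gap: 0.0941
```

Run:
```python
from h import *
l();togo(KN);a=snap('scene','F1.png')[...,::-1];t=snap('top','F2.png')[...,::-1]
W=np.zeros((480,800,3),np.uint8)
p=cv2.resize(a[155:255,280:360],None,fx=4.8,fy=4.8,interpolation=2);q2=cv2.resize(t[165:245,290:370],None,fx=5,fy=5,interpolation=2)
W[:480,:384]=p;W[:400,390:790]=q2;cv2.imwrite('pics/F.png',W)
for n,im,b,th in(('scene',a,(312,205,345,245),5),('top',t,(305,178,340,210),8)):
    x0,y0,x1,y1=b;c=cv2.GaussianBlur(im,(3,3),0)[y0:y1,x0:x1].astype(int);m=((c[...,2]-c[...,0])>th).astype(np.uint8)
    ct=max(cv2.findContours(m,0,1)[0],key=cv2.contourArea);e=cv2.fitEllipse(ct);print(n,e[0][0]+x0,e[0][1]+y0,e[1:],'seat',proj(n,g2w(SEAT))[0].round(1))
```

```text
clk 47.70 th 0.1 gap 0.0941 F [ 1.1  0.8 -0.1] ty 0.16 Tz 0.019 Tu 0.14 Ta -0.067
clk 47.7 tcp [ 0.4776 -0.2408  0.3899] ori [-8.999e+01 -1.000e-02 -1.531e+01] q [ 44.8   6.7 -27.4  95.7   3.1  78.4   1.6] gap 0.0941
rows cm x,y,z: [-0.02 14.72  5.76] 
scene 326.58342933654785 222.96983528137207 ((13.47700309753418, 18.373798370361328), 51.254207611083984) seat [326.3 223.3]
top 321.68101692199707 194.0588092803955 ((13.52633285522461, 18.78410530090332), 10.508590698242188) seat [322.6 194.1]
```

View pics/F.png

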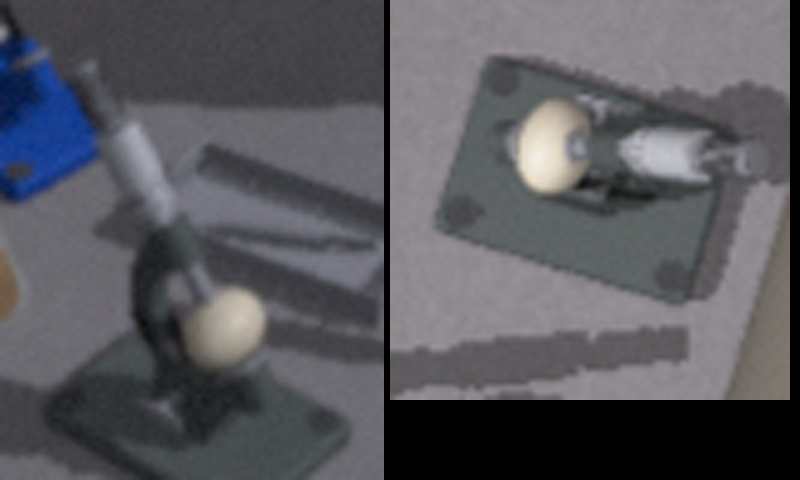

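View pics/F1.png

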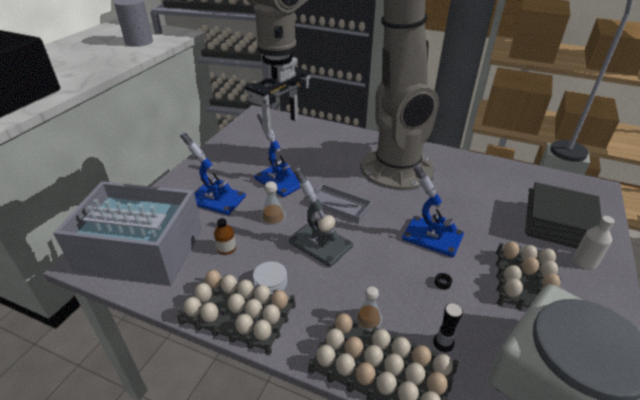

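In the crops the egg is clamped between anvil and spindle, at scene (326.6,223.0) and top (321.7,194.1), within 1 px of the seat's projection in both views. The bystanders stand where they were and the gripper is clear, so I hand the job in.

```bash
python3 -c "
from h import *
print(r.sign_off())"
```

```text
the job is handed in; nothing more can be done
None
```

The egg is laid lengthwise in the grey-green gauge and let go. The spindle is down on it, the clutch has slipped, and the arm is clear. I handed the job in at about 48 s; no verdict is reported.

**Egg in the gauge:** I carried it end to end with a 9 N grip. At the end its centre was within 1 px (about 3 mm) of the seat's projection in both cameras. Its length was about 6° off the gauge's x axis.

**Clutch slip:** I turned the knob in short regripped strokes with the tool pointing down, and compared pictures after each of the later ones. In the last stroke the thimble and spindle stood still (image change 1.29 rms, against 2.6–4.1 in the strokes before), while the knob's knurl moved. Vertical wrist torque rose from about 1.1 to 1.25–1.3 N m when the spindle met the egg.

**What is uncertain:**
- **Slip angle:** I estimate it at about 0.15–0.6 rad from the gripper's turn in the last strokes; it was not measured directly.
- **Torque about the knob axis:** the wrist sensor was too noisy for this (readings of 0.15–0.38 N m near the end), so I relied on the pictures to decide the slip.
- **Spindle force:** the force on the egg was not measured.

The flasks, candler, bottle and dishes look unmoved in the last scene picture, and the rubber ring is still on the bench.

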